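Pot up the seedlings on their saucers and start the mist

ROBOT

A 7-joint arm with a two-finger parallel gripper is mounted at the origin on the work surface. World frame = base frame: x ahead of the robot, y to its left, z up, the work surface at z = 0. Lengths are in m, angles in rad, forces in N, time in s.
With the tool pointing down it reaches from about 0.425 to 0.925 m from the base axis. Payload 6.8 kg.
Tool frame: the origin (TCP) lies midway between the tips of the shut fingers; the grasp point (between the pads) lies r.tcp_to_grasp behind it (r.tcp_to_grasp is the distance from the TCP to the grasp point, in m); x points along the fingers, y is the direction in which the jaws open and shut, and the axes are right-handed (so a half turn about x gives the same grasp; the last joint's range is limited). The gripper opens to 85 mm and grips with 20 to 120 N. Pads are 22 mm wide; open, the fingers measure 114 mm over their backs; the gripper's body (76 mm by 85 mm) begins 54 mm behind the grasp point. The pads swing forward as they close: fully open they stand 13 mm farther back than shut.
Start: joints at [-1.35, 0.477, 0.022, 1.555, -0.011, 1.109, -0.083], TCP at [0.218, 0.639, 0.231] pointing down, gripper open.
Joint ranges: [-2.96, 2.96], [-0.34, 2.1], [-1.41, 1.46], [0.24, 2.44], [-1.37, 4.51], [0.17, 1.92], [-2.96, 2.96]. Speed limits (rad/s): [2.39, 2.39, 3.14, 3.14, 3.14, 3.14, 3.14].

INTERFACE

Orientations are given as a rotation vector (axis times angle).
In Python, from bench import r, grab_frame, search_frame, cut_out, pinpoint gives the robot as it stands. The module is installed in compiled form; this text tells all that it offers.
- The arm moves only by the tool apply_moves, never from a script. Its argument "commands" is a list of rows, each a list of 7 numbers: the finger opening in mm, from 0 to 85.4, then the shift along the tool's x, y, z in mm, then the turn, a rotation vector about the tool's x, y, z in rad. A call has 1 to 20 rows; each row is the pose to reach, as a shift and turn from the pose commanded when the call began, along the tool's axes at that moment; what a row does not reach only later rows make up. A row lasts 1/10 s, in which the tool goes at most 50 mm and 8.59 degrees, less where a joint would pass 70% of its speed; a pose out of reach is approached as far as the arm can. A call with a gripper value outside its range is refused whole. The fingers move at their own pace and stop on an object; "force" is the grip in N (left out, the last holds). Time passes only in rows, so rows that repeat a pose let the fingers close. It gives the time, the measured TCP pose, the force and the opening at its end, in the units of the state.
- r.get_obs(): the state, without advancing time (a new reading comes with each control period).
- grab_frame(name): name is "scene" or "top" or "wrist"; returns a dict with "pixels" (400x640x3 uint8, red, green, blue), "mtx" (3x3 intrinsics, pixels), "position" and "rotation" of the camera in the world; the wrist camera has in their place "T_tool_cam" (4x4, takes a point from camera to tool coordinates, whose origin is the TCP and whose axes are the tool frame's). Camera axes: x right, y down, z forward; pixel columns grow to the right and rows downward; lengths in m; the calibration is good to about 2 mm. A picture is of the moment at which its call begins: read the wrist's pose just before it. There is no depth.
- r.hand_in(): hands the job in, once; it reports no verdict.
Trained networks look in the newest picture that a camera, given by its name, has taken for a name from the list of things; names that differ only in an ending like _2 or _b are one class to them, and where a whole thing is asked for, a point or a joint stands for the part that bears it (a point fixed in the world has none). Each returns a list of dicts, best first, with "confidence" (0 to 1); they miss things now and then, are a little off and sometimes report something else, mostly with a low value. They report only what shows in the picture. A call takes as long as a camera call. They do not tell look-alikes from the thing itself.
- search_frame(label, camera): "point" ([column, row] as shares, 0 to 1, of the picture: columns of its width, rows of its height, amid what is visible of it).
- cut_out(label, camera): "pixels" (400x640 bool, what is visible of it) and "point" ([column, row] as shares, 0 to 1, of the picture: columns of its width, rows of its height, amid what is visible of it).
- pinpoint(label, camera): "point" ([column, row] as shares, 0 to 1, of the picture: columns of its width, rows of its height: a listed point, or the origin of a listed thing).
The state is a dict: "clock": time; "joints": joint angles; "qvel": joint speeds; "tau": joint torques, N m; "tcp_pos": TCP position; "orientation": TCP orientation; "contact_force": force on the tool from outside, world axes, zero at the start; "moment": the same for the moment, N m; "grip_width": finger opening in m.
Only numpy, scipy, OpenCV 4.12 (cv2) and the standard library are available. Lean on these libraries where they do the work, as an engineer would, in place of code of your own. Each camera call takes 0.05 s, during which the arm holds its last target.

TASK

Stand every potted seedling upright in the saucer of its own shape and size, its foot flat inside the lip (there may be saucers to spare). Once all are standing, set the mist controller: slide its clear splash cover open, press the keys fully down one at a time - first the bar key, then the square key, then the round key, and the bar key once more to start it - and slide the cover fully shut over them again. Leave the brush, the jar, the labels and the spatula where they are; every pot must still be standing in its saucer when you finish.

Things in the scene. Friction and masses are not known exactly. Their poses are not given: they have to be found in the camera images.
- pot_round_small: terracotta seedling pot, round, 48 mm tall, straight rim band 40 mm in diameter over the top 18 mm, tapering below it to a 32 mm foot; solid up to its rim (firm fibre plug), leaves in the middle reach 10 mm higher. Origin: centre of its underside; z up along the pot. Upright on the bench at the start; may be absent (None). 50 to 200 g
- pot_round_large: terracotta seedling pot, round, 60 mm tall, straight rim band 60 mm in diameter over the top 18 mm, tapering below it to a 46 mm foot; solid up to its rim (firm fibre plug), leaves in the middle reach 10 mm higher. Origin: centre of its underside; z up along the pot. Upright on the bench at the start; may be absent (None). 50 to 200 g
- pot_square_small: terracotta seedling pot, square, 48 mm tall, rim band 40 x 40 mm over the top 18 mm, straight 30 x 30 mm body below; sides parallel to its x and y; solid up to its rim (firm fibre plug), leaves in the middle reach 10 mm higher. Origin: centre of its underside; z up along the pot. Upright on the bench at the start; may be absent (None). 50 to 200 g
- pot_square_large: terracotta seedling pot, square, 60 mm tall, rim band 56 x 56 mm over the top 18 mm, straight 46 x 46 mm body below; sides parallel to its x and y; solid up to its rim (firm fibre plug), leaves in the middle reach 10 mm higher. Origin: centre of its underside; z up along the pot. Upright on the bench at the start; may be absent (None). 50 to 200 g
- pot_oblong: terracotta seedling pot, oblong with two seedlings, 48 mm tall, rim band 76 mm (x) by 40 mm (y) over the top 18 mm, straight 66 x 30 mm body below; solid up to its rim (firm fibre plug), leaves in the middle reach 10 mm higher. Origin: centre of its underside; z up along the pot. Upright on the bench at the start; may be absent (None). 50 to 200 g
- saucer_round_small: black plastic saucer, round, 48 mm across outside, 42 mm inside the lip; floor 4 mm thick, lip 10 mm high; its pot's foot goes inside the lip with 5 mm to spare all round, the pot's origin then 4 mm above the saucer's. Origin: centre of its underside; z up. Loose, 80 g; always there, even if its pot is absent
- saucer_round_large: black plastic saucer, round, 62 mm across outside, 56 mm inside the lip; floor 4 mm thick, lip 10 mm high; its pot's foot goes inside the lip with 5 mm to spare all round, the pot's origin then 4 mm above the saucer's. Origin: centre of its underside; z up. Loose, 80 g; always there, even if its pot is absent
- saucer_square_small: black plastic saucer, square, 46 x 46 mm outside, 40 x 40 mm inside the lip, sides parallel to its x and y; floor 4 mm thick, lip 10 mm high; its pot's foot goes inside the lip with 5 mm to spare all round, the pot's origin then 4 mm above the saucer's. Origin: centre of its underside; z up. Loose, 80 g; always there, even if its pot is absent
- saucer_square_large: black plastic saucer, square, 62 x 62 mm outside, 56 x 56 mm inside the lip, sides parallel to its x and y; floor 4 mm thick, lip 10 mm high; its pot's foot goes inside the lip with 5 mm to spare all round, the pot's origin then 4 mm above the saucer's. Origin: centre of its underside; z up. Loose, 80 g; always there, even if its pot is absent
- saucer_oblong: black plastic saucer, oblong, 82 mm (x) by 46 mm (y) outside, 76 x 40 mm inside the lip; floor 4 mm thick, lip 10 mm high; its pot's foot goes inside the lip with 5 mm to spare all round, the pot's origin then 4 mm above the saucer's. Origin: centre of its underside; z up. Loose, 80 g; always there, even if its pot is absent
- controller: mist controller, a grey box fixed to the bench at the robot's left, 165 (its x) by 220 (its y) by 36 mm tall; aluminium rails 7 mm wide, 58 mm high, along its x ends (x = +-79 mm). Three white keys in a row along its x, 48 mm apart, at y = -50 mm, in any order. Origin: centre of its underside; z up
- cover (a joint): clear plastic splash cover that slides along the controller's y on the rails: 0 = shut over the keys (end stop), 0.10 m = fully open over the other half (end stop); shut or slightly open at the start. It stays where it is left; about 2 N moves it. A plate 94 mm long in y, its underside 58 mm and its top 64 mm above the bench
- cover_grip (a point): centre of the top of the cover's upright white grip fin, 90 mm above the bench; the fin is 50 mm long (controller's x), 14 mm thick (controller's y) and 26 mm high, in the middle of the cover. Axes as the controller's
- key_bar (a joint): narrow bar key, cap 11 x 36 mm (long along the controller's y): how far it is pressed, 0 = up, 0.006 m = fully down. A spring key: 1.5 N starts it, 5 N holds it fully down, and it comes up by itself
- key_bar_top (a point): centre of the top of the narrow bar key's cap, 54 mm above the bench when up; moves down with the key
- key_square (a joint): square key, cap 26 x 26 mm: how far it is pressed, 0 = up, 0.006 m = fully down. A spring key: 1.5 N starts it, 5 N holds it fully down, and it comes up by itself
- key_square_top (a point): centre of the top of the square key's cap, 54 mm above the bench when up; moves down with the key
- key_round (a joint): round key, cap 28 mm in diameter: how far it is pressed, 0 = up, 0.006 m = fully down. A spring key: 1.5 N starts it, 5 N holds it fully down, and it comes up by itself
- key_round_top (a point): centre of the top of the round key's cap, 54 mm above the bench when up; moves down with the key
- brush: not part of the job, to be left where it is: hand brush with a wooden handle, lying on the bench
- jar: not part of the job, to be left where it is: small closed glass jar, 48 mm across, 62 mm tall; origin: centre of its underside
- label_pack: not part of the job, to be left where it is: pack of white plant labels, 75 x 24 x 16 mm; origin: centre of its underside
- widger: not part of the job, to be left where it is: flat steel planting spatula with a wooden handle, 180 mm long, lying on the bench
There are look-alikes about, which are no part of the job. What is shaped like the saucer_round_large but brown or orange is not meant. What is shaped like the pot_round_small but turquoise is not meant.

How it is judged:
By the outcome, as a careful person would: the job done as asked, in the order asked, and still so for the second after the job is handed in, with the robot touching nothing.
Of pot_round_small, pot_round_large, pot_square_small, pot_square_large, pot_oblong only 3 to 5 are there at a start; the rules pass over those that are not, and their reading is None.
At some moment in a run one of saucer_round_small, saucer_round_large, saucer_square_small, saucer_square_large, saucer_oblong may be knocked a few centimetres aside while the robot is not near it.
It also fails if it takes over 208 s, if anything falls off the work surface, if the arm or the gripper's body presses on something with over 40 N, if the wrist force passes 120 N, or if a joint passes its speed limit or range.

## Working session

There is one attempt and no reset: what is moved stays moved. The work goes in short steps, Python scripts to look and compute and a tool call to move; the robot and the scene stay as the last step left them, time stands still between calls to the robot, and variables do not carry over. Pictures are saved under pics/ and viewed, and the job is handed in when it is done.

Besides the shell and the picture viewer there is one more tool, called after ">>>" by a JSON object that holds its "api" and its "payload", one argument or row to a line. apply_moves: Moves the arm, as the interface text tells. Its arguments: {"type":"object","properties":{"commands":{"type":"array"},"force":{"type":"number"}},"required":["commands"]}

```bash
ls; mkdir -p pics; python3 - <<'E'
from bench import r, grab_frame
import cv2
o=r.get_obs(); print(o); print(r.tcp_to_grasp)
for n in ["scene","top","wrist"]:
    f=grab_frame(n); cv2.imwrite(f"pics/a_{n}.png",f["pixels"][:,:,::-1])
    print(n,{k:v for k,v in f.items() if k!="pixels"})
E
```

```text
pics
{'clock': 0.0, 'joints': array([-1.35007288,  0.47777591,  0.02236103,  1.55647486, -0.01148527,
        1.10931032, -0.08307993]), 'qvel': array([-0.00063219, -0.00090511, -0.00045521,  0.00073659, -0.00218513,
       -0.00169618,  0.00198974]), 'tau': array([ 2.82457449e-04, -5.96456838e+01,  1.60749838e+00, -2.81199753e+01,
        1.23120222e-02,  9.32687894e-03, -1.47738871e-05]), 'tcp_pos': array([0.2178138 , 0.63825055, 0.23033249]), 'orientation': array([ 0.25658305,  1.55549451, -0.25947524]), 'contact_force': array([-0.01796989,  0.21350232, -0.4820451 ]), 'moment': array([ 0.00303805, -0.05792221,  0.00426874]), 'grip_width': 0.08549526365948668}
0.0187
scene {'mtx': array([[404.22751137,   0.        , 314.88773342],
       [  0.        , 404.22751137, 197.30242982],
       [  0.        ,   0.        ,   1.        ]]), 'position': array([ 0.90761852, -0.70715691,  0.78859786]), 'rotation': array([-2.23618192, -0.62618409,  0.25340568])}
top {'mtx': array([[509.22996055,   0.        , 322.5397202 ],
       [  0.        , 509.22996055, 192.90557895],
       [  0.        ,   0.        ,   1.        ]]), 'position': array([ 0.26322922, -0.01871007,  1.46460251]), 'rotation': array([-2.10641661,  2.12489453, -0.19731181])}
wrist {'mtx': array([[352.45398691,   0.        , 319.55618514],
       [  0.        , 352.45398691, 198.60322771],
       [  0.        ,   0.        ,   1.        ]]), 'T_tool_cam': array([[ 5.76560297e-05, -2.69866292e-01,  9.62897804e-01,
        -1.41659392e-01],
       [ 9.99999893e-01,  4.56494104e-04,  6.80615818e-05,
        -1.03614967e-03],
       [-4.57924697e-04,  9.62897698e-01,  2.69866290e-01,
        -6.75198348e-02],
       [ 0.00000000e+00,  0.00000000e+00,  0.00000000e+00,
         1.00000000e+00]])}
```

View pics/a_top.png

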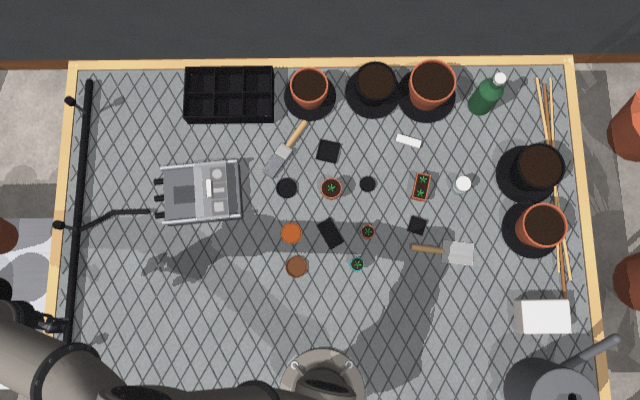

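View pics/a_scene.png

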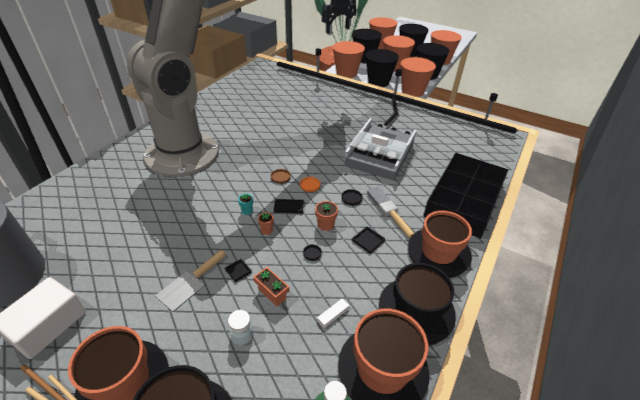

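View pics/a_wrist.png

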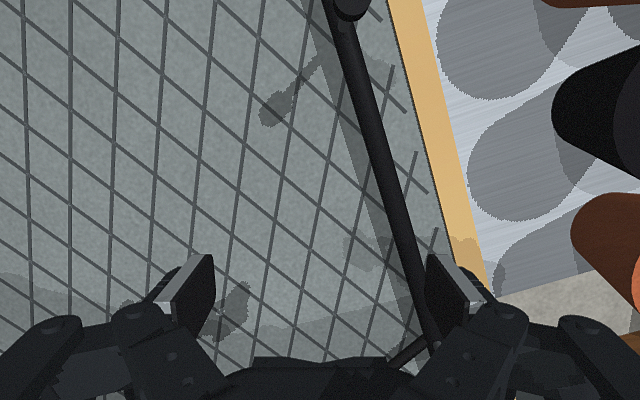

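```bash
cat > h.py <<'E'
import numpy as np, cv2
from scipy.spatial.transform import Rotation as R
from bench import r, grab_frame, search_frame, cut_out, pinpoint
def cam(f):
    if "position" in f: return R.from_rotvec(f["rotation"]).as_matrix(), np.array(f["position"])
    o=f["obs"]; Rt=R.from_rotvec(o["orientation"]).as_matrix(); T=f["T_tool_cam"]
    return Rt@T[:3,:3], Rt@T[:3,3]+o["tcp_pos"]
def grab(n):
    o=r.get_obs(); f=grab_frame(n); f["obs"]=o; f["name"]=n; return f
def ray(f,px):
    Rm,p=cam(f); d=Rm@np.linalg.inv(f["mtx"])@np.array([px[0],px[1],1.]); return p,d/np.linalg.norm(d)
def at_z(f,px,z):
    p,d=ray(f,px); return p+d*(z-p[2])/d[2]
def proj(f,P):
    Rm,p=cam(f); c=Rm.T@(np.asarray(P)-p); u=f["mtx"]@c; return u[:2]/u[2]
def pix(pt): return np.array([pt[0]*640,pt[1]*400])
def save(f,name,scale=1,box=None):
    im=f["pixels"][:,:,::-1]
    if box: im=im[box[1]:box[3],box[0]:box[2]]
    im=cv2.resize(im,None,fx=scale,fy=scale,interpolation=cv2.INTER_CUBIC); cv2.imwrite("pics/"+name,im)
def tri(rays):
    A=np.zeros((3,3));b=np.zeros(3)
    for p,d in rays:
        M=np.eye(3)-np.outer(d,d);A+=M;b+=M@p
    return np.linalg.solve(A,b)
E
python3 - <<'E'
from h import *
fs={n:grab(n) for n in ["top","scene"]}
save(fs["top"],"b_top.png",2.4,(140,120,470,290)); save(fs["scene"],"b_sc.png",2.4,(220,110,540,340))
names="pot_round_small pot_round_large pot_square_small pot_square_large pot_oblong saucer_round_small saucer_round_large saucer_square_small saucer_square_large saucer_oblong controller cover_grip key_bar_top key_square_top key_round_top".split()
for n in names:
    for c in ["top","scene"]:
        z={"cover_grip":.09}.get(n,.054 if "key" in n else 0)
        for d in pinpoint(n,c)[:3]:
            p=pix(d["point"]); print(n,c,round(d["confidence"],2),p.round(1),at_z(fs[c],p,z).round(4))
E
```

```text
pot_round_small top 0.51 [362.5 234.7] [ 0.4275 -0.1219  0.    ]
pot_round_small top 0.48 [356.  268.2] [ 0.332  -0.1013  0.    ]
pot_round_small scene 0.65 [265.6 229.2] [ 0.4283 -0.1332  0.    ]
pot_round_small scene 0.64 [382.9 154.9] [0.5588 0.3412 0.    ]
pot_round_large top 0.84 [333.1 192. ] [ 0.5538 -0.0387  0.    ]
pot_round_large top 0.61 [440.4 250.4] [ 0.3804 -0.3436  0.    ]
pot_round_large scene 0.9 [324.  223.6] [ 0.5501 -0.0334  0.    ]
pot_oblong top 0.74 [419.9 191.1] [ 0.5539 -0.2928  0.    ]
pot_oblong top 0.5 [408.4 141.8] [ 0.7044 -0.2652  0.    ]
pot_oblong scene 0.87 [269.  293.6] [ 0.5538 -0.2929  0.    ]
pot_oblong scene 0.26 [286.8 207.6] [ 0.4299 -0.0344 -0.    ]
saucer_round_small top 0.56 [367.9 184.1] [ 0.5765 -0.1411  0.    ]
saucer_round_small scene 0.58 [314.7 254.8] [ 0.5844 -0.1398  0.    ]
saucer_round_large top 0.92 [284.  188.3] [0.5662 0.1055 0.    ]
saucer_round_large top 0.69 [292.1 233.7] [0.4322 0.0812 0.    ]
saucer_round_large top 0.58 [296.7 268.1] [0.3336 0.0677 0.    ]
saucer_round_large scene 0.73 [279.3 179. ] [0.3405 0.0582 0.    ]

[... 621 characters left out ...]
.84 [202.1 195.2] [0.5479 0.3458 0.    ]
controller scene 0.88 [379.9 156.6] [0.5541 0.3274 0.    ]
cover_grip top 0.61 [209.6 184.5] [0.5604 0.3038 0.09  ]
cover_grip top 0.5 [368.6 181.3] [ 0.565  -0.1357  0.09  ]
cover_grip top 0.31 [206.  195.3] [0.53   0.3126 0.09  ]
cover_grip scene 0.61 [380.7 135.4] [0.5513 0.3121 0.09  ]
cover_grip scene 0.26 [384.  155.6] [0.6026 0.2202 0.09  ]
key_bar_top top 0.42 [208.2 188. ] [0.558  0.3159 0.054 ]
key_bar_top scene 0.57 [322.6 222.5] [ 0.5698 -0.078   0.054 ]
key_square_top top 0.48 [208.4 183.5] [0.5711 0.3158 0.054 ]
key_square_top scene 0.44 [381.8 139.1] [0.5448 0.3468 0.054 ]
key_round_top scene 0.35 [236.1 272.8] [ 0.4837 -0.3151  0.054 ]
```

```bash
echo
```

```text
(no output)
```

View pics/b_top.png

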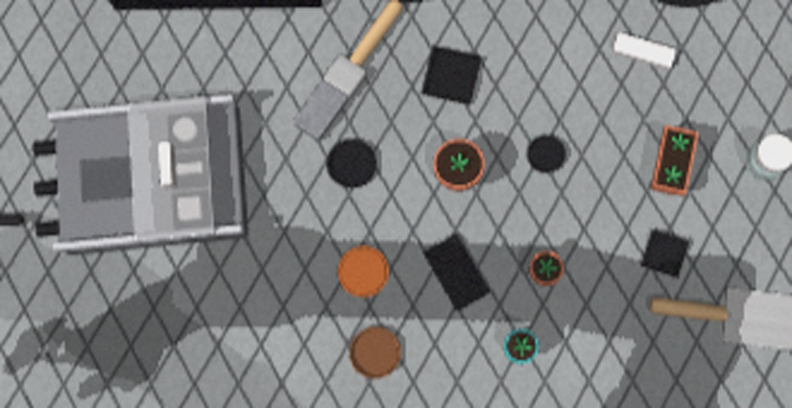

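View pics/b_sc.png

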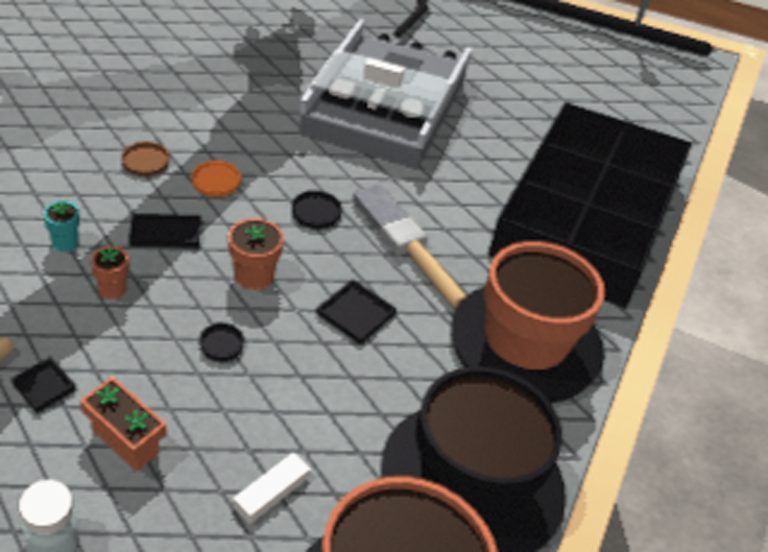

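```bash
cat >> h.py <<'E'
def outline(f,m,z):
    """world hull of mask at height z -> minAreaRect centre,size,angle"""
    cs,_=cv2.findContours(m.astype(np.uint8),cv2.RETR_EXTERNAL,cv2.CHAIN_APPROX_NONE)
    c=max(cs,key=cv2.contourArea)[:,0,:].astype(float)
    w=np.array([at_z(f,p,z)[:2] for p in c])
    (cx,cy),(a,b),ang=cv2.minAreaRect((w*1000).astype(np.float32))
    return np.array([cx,cy]),(a,b),ang,w
SIZES={}
E
python3 - <<'E'
from h import *
fs={n:grab(n) for n in ["top","scene"]}
ref={"saucer_round_small":(.58,-.14),"saucer_round_large":(.566,.105),"saucer_oblong":(.431,-.035),"saucer_square_small":(.456,-.277),"saucer_square_large":(.675,-.02),
"pot_round_small":(.428,-.128),"pot_round_large":(.552,-.036),"pot_oblong":(.554,-.293)}
for n,xy in ref.items():
    for c in fs:
        for d in cut_out(n,c):
            z=.009 if "sau" in n else (.06 if n=="pot_round_large" else .048)
            p=pix(d["point"]); w=at_z(fs[c],p,z)
            if np.linalg.norm(w[:2]-xy)<.06 and d["pixels"].sum()>20:
                o=outline(fs[c],d["pixels"],z)
                print(n,c,round(d["confidence"],2),d["pixels"].sum(),"rect",o[0].round(1),np.round(o[1],1),round(o[2],1)); break
E
```

```text
saucer_round_small top 0.76 182 rect [ 575.  -137.9] [40.9 42. ] 88.7
saucer_round_small scene 0.59 235 rect [ 577.4 -143.7] [42.7 48.3] 31.7
saucer_round_large top 0.83 357 rect [565.3  98.9] [59.9 58.5] 0.1
saucer_round_large scene 0.68 275 rect [567.1  92.2] [57.7 69. ] 26.0
saucer_oblong scene 0.91 379 rect [433.1 -33. ] [78.9 53. ] 31.9
saucer_square_small top 0.7 240 rect [ 454.1 -277. ] [45.1 45.3] 70.6
saucer_square_small scene 0.92 320 rect [ 454.4 -283.3] [46.6 50.2] 71.7
saucer_square_large top 0.84 428 rect [678.1 -22.9] [63.1 63.9] 75.0
saucer_square_large scene 0.75 525 rect [677.4 -29.9] [72.6 66.3] 77.0
pot_round_small top 0.75 142 rect [ 432.4 -131.4] [33.7 33.7] 89.5
pot_round_small scene 0.74 264 rect [ 444.1 -151.9] [35.8 75.2] 36.8
pot_round_large top 0.62 360 rect [553.5 -32.1] [56.4 57.5] 89.5
pot_round_large scene 0.97 494 rect [565.8 -55.7] [ 54.8 105.2] 30.8
pot_oblong top 0.92 421 rect [ 557.9 -286.5] [43.3 82.7] 75.9
pot_oblong scene 0.83 753 rect [ 566.7 -300.9] [52.9 93.9] 76.3
```

```bash
cat >> h.py <<'E'
R0=R.from_euler('y',90,degrees=True)
def yaw_now():
    y=R.from_rotvec(r.get_obs()["orientation"]).as_matrix()[:,1]; return np.degrees(np.arctan2(-y[0],y[1]))
def plan(*targets,start=None):
    """targets: (x,y,z,yawdeg) m; prints shift mm + turn from current pose"""
    o=r.get_obs(); Rc=R.from_rotvec(o["orientation"]); p0=o["tcp_pos"]
    if start is not None: p0=np.array(start[:3]); Rc=R.from_euler('z',start[3],degrees=True)*R0
    for t in targets:
        Rt=R.from_euler('z',t[3],degrees=True)*R0
        s=Rc.inv().apply(np.array(t[:3])-p0)*1000; w=(Rc.inv()*Rt).as_rotvec()
        print("row",s.round(1).tolist(),w.round(4).tolist(),"rows>=",int(np.ceil(max(np.linalg.norm(s)/50,np.degrees(np.linalg.norm(w))/8.59))))
E
python3 - <<'E'
from h import *
print(yaw_now())
for y in (0,20): plan((.5535,-.032,.2,y))
E
```

```text
-18.841171695247652
row [31.3, -526.6, 534.2] [-0.3288, -0.0, -0.0001] rows>= 16
row [31.3, -526.6, 534.2] [-0.6779, -0.0, -0.0001] rows>= 16
```

>>> {"api": "apply_moves", "payload": {
  "commands": [
    [85,31.3,-526.6,534.2,-0.3288,0,0],
    [85,31.3,-526.6,534.2,-0.3288,0,0],
    [85,31.3,-526.6,534.2,-0.3288,0,0],
    [85,31.3,-526.6,534.2,-0.3288,0,0],
    [85,31.3,-526.6,534.2,-0.3288,0,0],
    [85,31.3,-526.6,534.2,-0.3288,0,0],
    [85,31.3,-526.6,534.2,-0.3288,0,0],
    [85,31.3,-526.6,534.2,-0.3288,0,0],
    [85,31.3,-526.6,534.2,-0.3288,0,0],
    [85,31.3,-526.6,534.2,-0.3288,0,0],
    [85,31.3,-526.6,534.2,-0.3288,0,0],
    [85,31.3,-526.6,534.2,-0.3288,0,0],
    [85,31.3,-526.6,534.2,-0.3288,0,0],
    [85,31.3,-526.6,534.2,-0.3288,0,0],
    [85,31.3,-526.6,534.2,-0.3288,0,0],
    [85,31.3,-526.6,534.2,-0.3288,0,0],
    [85,31.3,-526.6,534.2,-0.3288,0,0],
    [85,31.3,-526.6,534.2,-0.3288,0,0],
    [85,31.3,-526.6,534.2,-0.3288,0,0],
    [85,31.3,-526.6,534.2,-0.3288,0,0]
  ],
  "force": 40
}}

```text
clock: 4.65
tcp_pos: [0.5532, -0.0305, 0.2001]
orientation: [-0.001, 1.571, 0.002]
contact_force: [-0.6, -0.3, -0.1]
grip_width: 0.0846
```

```bash
cat >> h.py <<'E'
def meas(f,n,z,xy,rad=.06,lab=None):
    for d in cut_out(n,f["name"]):
        w=at_z(f,pix(d["point"]),z)
        if np.linalg.norm(w[:2]-xy)<rad and d["pixels"].sum()>20:
            o=outline(f,d["pixels"],z); print(n,f["name"],round(d["confidence"],2),"rect",o[0].round(1),np.round(o[1],1),round(o[2],1)); return d["pixels"],o
    print(n,f["name"],"none")
E
python3 - <<'E'
from h import *
print(r.get_obs()["tcp_pos"],yaw_now())
f=grab("wrist"); save(f,"c_w.png",1.2)
meas(f,"pot_round_large",.06,(.553,-.032))
meas(f,"saucer_round_small",.009,(.577,-.14))
meas(f,"saucer_round_large",.009,(.566,.097))
meas(f,"saucer_square_large",.009,(.678,-.024))
print(pinpoint("pot_round_large","wrist")[:1])
E
```

```text
[ 0.55323331 -0.03050007  0.20009308] 0.14060265921698442
pot_round_large wrist 0.73 rect [555.2 -31.7] [61.  58.8] 0.2
saucer_round_small wrist none
saucer_round_large wrist 0.88 rect [568.2  97.8] [60.1 62.2] 0.2
saucer_square_large wrist 0.86 rect [677.3 -23.9] [63.7 67.4] 75.9
[{'point': [0.4945, 0.4423], 'confidence': 0.9}]
```

View pics/c_w.png

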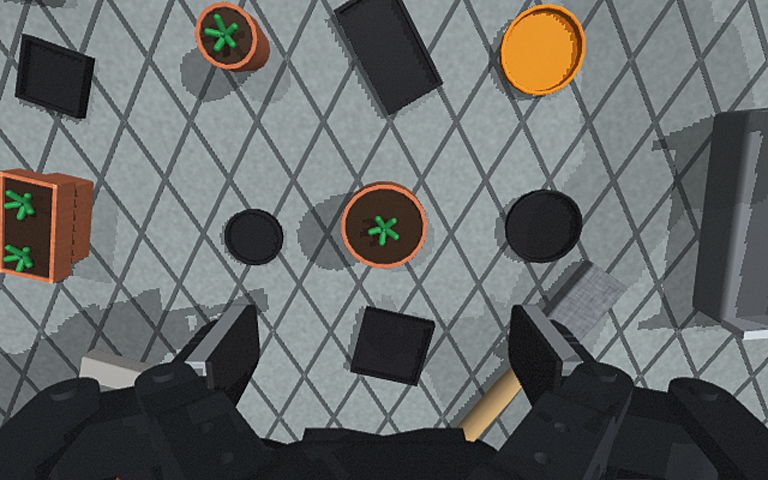

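```bash
python3 - <<'E'
from h import *
plan((.5550,-.0317,.08,0),(.5550,-.0317,.030,0))
E
```

```text
row [120.0, 0.1, 1.5] [0.0003, 0.0001, -0.0001] rows>= 3
row [170.0, 0.1, 1.5] [0.0003, 0.0001, -0.0001] rows>= 4
```

>>> {"api": "apply_moves", "payload": {
  "commands": [
    [85,60,0,1.5,0,0,0],
    [85,110,0,1.5,0,0,0],
    [85,140,0,1.5,0,0,0],
    [85,160,0,1.5,0,0,0],
    [85,170,0,1.5,0,0,0],
    [85,170,0,1.5,0,0,0],
    [50,170,0,1.5,0,0,0],
    [50,170,0,1.5,0,0,0],
    [50,170,0,1.5,0,0,0],
    [50,170,0,1.5,0,0,0],
    [50,170,0,1.5,0,0,0],
    [50,170,0,1.5,0,0,0]
  ],
  "force": 40
}}

```text
clock: 6.15
tcp_pos: [0.5563, -0.0319, 0.0318]
orientation: [0.0, 1.568, 0.0]
contact_force: [-1.6, 0.6, 6.3]
grip_width: 0.0589
```

>>> {"api": "apply_moves", "payload": {
  "commands": [
    [50,-40,0,0,0,0,0],
    [50,-70,0,0,0,0,0],
    [50,-70,40,5,0,0,0],
    [50,-70,85,8,0,0,0],
    [50,-70,120,12,0,0,0],
    [50,-70,129.7,13,0,0,0],
    [50,-70,129.7,13,0,0,0],
    [50,-70,129.7,13,0,0,0],
    [50,-70,129.7,13,0,0,0]
  ]
}}

```text
clock: 7.05
tcp_pos: [0.5679, 0.0953, 0.1002]
orientation: [0.002, 1.571, -0.003]
contact_force: [-0.3, -0.8, -0.6]
grip_width: 0.0589
```

```bash
python3 - <<'E'
from h import *
print(r.get_obs()["tcp_pos"],yaw_now(),r.get_obs()["grip_width"])
f=grab("wrist"); save(f,"d_w.png",1.2)
meas(f,"saucer_round_large",.009,(.568,.098),.03)
meas(f,"pot_round_large",.13,(.568,.098),.03)
f=grab("scene"); save(f,"d_s.png",2.4,(220,90,540,320))
f=grab("top"); meas(f,"saucer_round_large",.009,(.568,.098),.03);meas(f,"pot_round_large",.13,(.568,.098),.03)
E
```

```text
[0.56793592 0.09526536 0.10015971] -0.17155377430276095 0.05891477686548695
saucer_round_large wrist 0.84 rect [556.5 100.5] [60.9 37.4] 82.5
pot_round_large wrist 0.84 rect [564.7  94.2] [59.4 60.5] 48.7
saucer_round_large top none
pot_round_large top none
```

View pics/d_w.png

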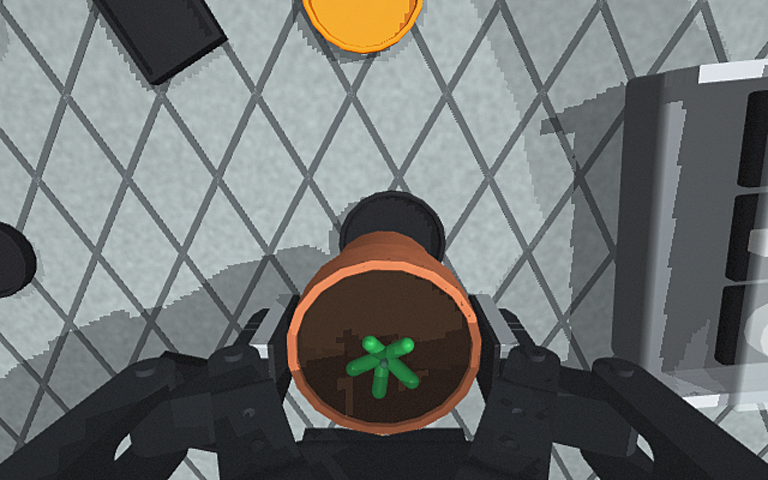

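View pics/d_s.png

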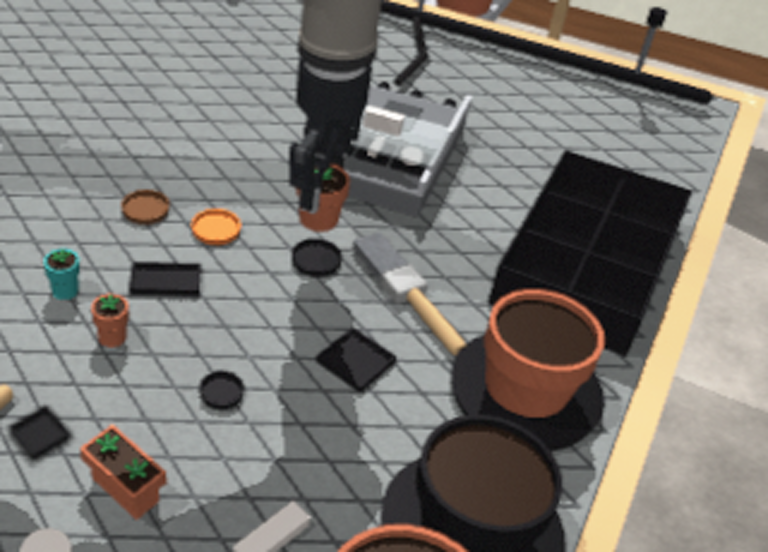

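```bash
python3 - <<'E'
from h import *
f=grab("wrist"); f=grab("wrist")
o=f["obs"]; print(o["tcp_pos"],yaw_now(),o["clock"])
save(f,"e_w.png",2.4,(200,140,440,390))
print(at_z(f,(320.4,290),.1284))
m,o=meas(f,"saucer_round_large",.010,(.568,.098),.03)
w=o[3]; print("saucer min x",w[:,0].min(), "y",w[:,1].min(),w[:,1].max())
# circle fit of far edge
sel=w[w[:,0]<w[:,0].min()+.02]; 
A=np.c_[2*sel,np.ones(len(sel))]; s=np.linalg.lstsq(A,(sel**2).sum(1),rcond=None)[0]; print("circ",s[:2],np.sqrt(s[2]+s[:2]@s[:2]))
E
```

```text
[0.56799909 0.09738785 0.09997586] -0.008994330372659403 7.45
[0.56599307 0.09651088 0.1284    ]
saucer_round_large wrist 0.7 rect [556.7  99.5] [62.1 38.1] 86.4
saucer min x 0.5377955432798893 y 0.06763016900359076 0.12952681714107328
circ [0.56746753 0.09868341] 0.02978388565392142
```

View pics/e_w.png

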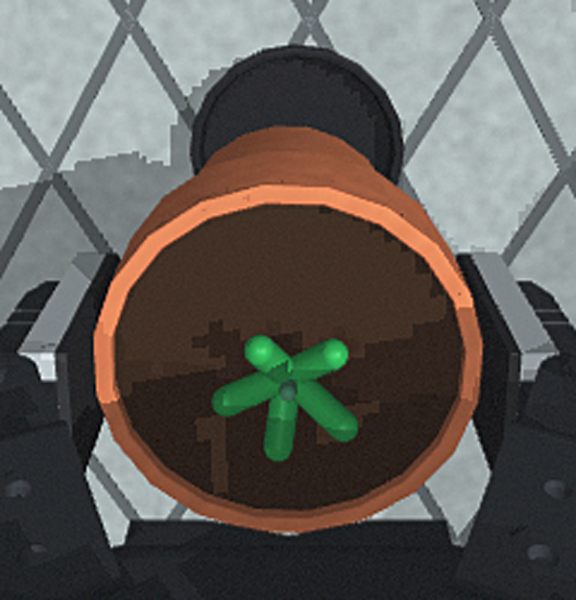

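>>> {"api": "apply_moves", "payload": {
  "commands": [
    [50,30,1.5,1.5,0,0,0],
    [50,50,1.5,1.5,0,0,0],
    [50,60,1.5,1.5,0,0,0],
    [50,63.5,1.5,1.5,0,0,0],
    [50,63.5,1.5,1.5,0,0,0],
    [50,63.5,1.5,1.5,0,0,0]
  ]
}}

```text
clock: 8.15
tcp_pos: [0.5702, 0.0993, 0.0372]
orientation: [0.0, 1.569, 0.0]
contact_force: [0.1, 0.4, -2.1]
grip_width: 0.0587
```

>>> {"api": "apply_moves", "payload": {
  "commands": [
    [50,1,0,0,0,0,0],
    [50,1,0,0,0,0,0],
    [72,1,0,0,0,0,0],
    [85,1,0,0,0,0,0],
    [85,1,0,0,0,0,0],
    [85,-15,0,0,0,0,0],
    [85,-60,0,0,0,0,0],
    [85,-110,0,0,0,0,0],
    [85,-150,0,0,0,0,0],
    [85,-150,0,0,0,0,0],
    [85,-150,0,0,0,0,0]
  ]
}}

```text
clock: 9.25
tcp_pos: [0.57, 0.0993, 0.1875]
orientation: [0.001, 1.569, 0.001]
contact_force: [-0.2, -0.1, -0.5]
grip_width: 0.0849
```

```bash
python3 - <<'E'
from h import *
f=grab("wrist");save(f,"f_w.png",1.2); print(r.get_obs()["tcp_pos"],r.get_obs()["grip_width"],yaw_now())
meas(f,"saucer_round_large",.009,(.568,.098),.03)
meas(f,"pot_round_large",.064,(.568,.098),.03)
g=grab("scene");save(g,"f_s.png",3,(280,130,440,260))
f=grab("top")
meas(f,"pot_round_small",.048,(.4324,-.1314),.03)
meas(f,"saucer_round_small",.009,(.576,-.14),.03)
meas(f,"saucer_oblong",.009,(.432,-.034),.03)
E
```

```text
[0.56902149 0.0992477  0.18609343] 0.08530978823955314 0.01367173062605982
saucer_round_large wrist 0.95 rect [547.6 101.2] [54.5 18.8] 83.1
pot_round_large wrist 0.9 rect [568.7  98.5] [58.7 59.9] 70.5
pot_round_small top 0.51 rect [ 433.1 -130.6] [37.3 39.9] 44.1
saucer_round_small top 0.45 rect [ 576.4 -137.9] [40.9 44.9] 88.7
saucer_oblong top 0.79 rect [434.  -27.9] [83.9 47.7] 29.5
```

View pics/f_w.png

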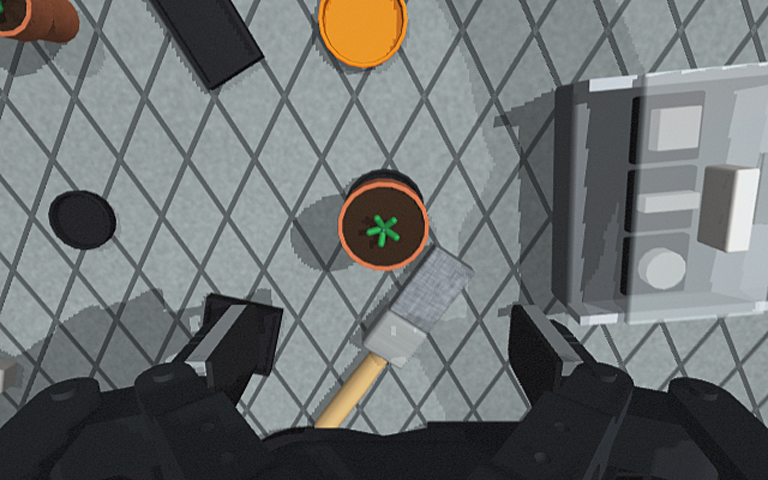

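View pics/f_s.png

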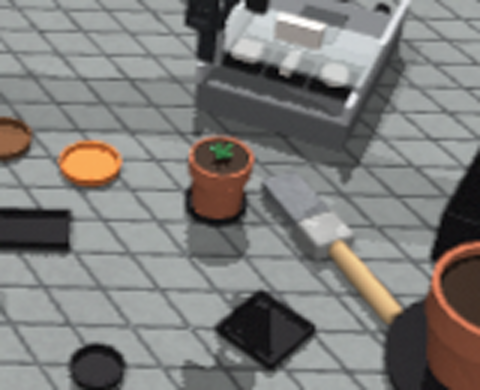

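```bash
python3 - <<'E'
from h import *
plan((.435,-.131,.19,0))
E
```

```text
row [-4.1, -230.0, -134.1] [-0.0001, -0.0015, 0.0006] rows>= 6
```

>>> {"api": "apply_moves", "payload": {
  "commands": [
    [65,-4,-230,-134,0,0,0],
    [65,-4,-230,-134,0,0,0],
    [65,-4,-230,-134,0,0,0],
    [65,-4,-230,-134,0,0,0],
    [65,-4,-230,-134,0,0,0],
    [65,-4,-230,-134,0,0,0],
    [65,-4,-230,-134,0,0,0],
    [65,-4,-230,-134,0,0,0],
    [65,-4,-230,-134,0,0,0],
    [65,-4,-230,-134,0,0,0],
    [65,-4,-230,-134,0,0,0],
    [65,-4,-230,-134,0,0,0]
  ]
}}

```text
clock: 10.85
tcp_pos: [0.4357, -0.1303, 0.1904]
orientation: [-0.001, 1.571, 0.001]
contact_force: [-0.1, -0.3, 0.8]
grip_width: 0.0651
```

```bash
python3 - <<'E'
from h import *
f=grab("wrist");f=grab("wrist");save(f,"g_w.png",1.2); print(r.get_obs()["tcp_pos"],r.get_obs()["grip_width"],yaw_now())
meas(f,"pot_round_small",.048,(.433,-.131),.03)
meas(f,"saucer_round_small",.009,(.577,-.14),.05)
meas(f,"saucer_oblong",.009,(.434,-.03),.04)
E
```

```text
[ 0.43558509 -0.13057468  0.19041625] 0.06462752396944774 0.030586543724368528
pot_round_small wrist 0.98 rect [ 432.7 -133.1] [40.6 39. ] 27.0
saucer_round_small wrist 0.69 rect [ 575.9 -138.4] [47.4 46. ] 0.1
saucer_oblong wrist 0.97 rect [433.8 -28.6] [84.9 48.4] 29.3
```

View pics/g_w.png

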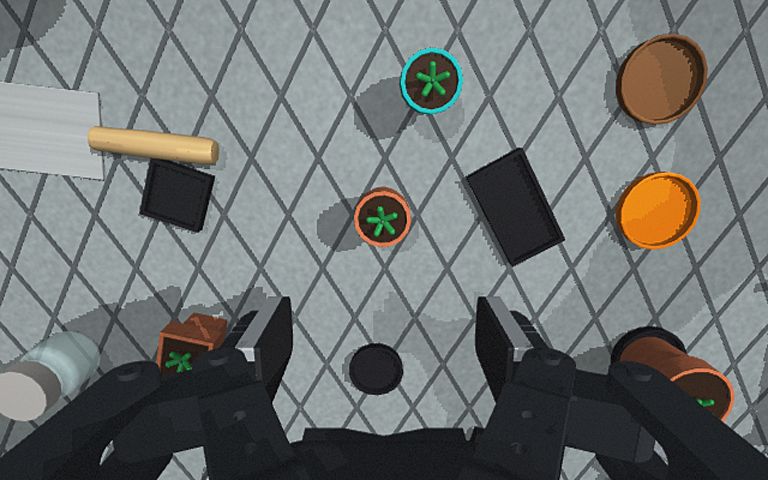

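>>> {"api": "apply_moves", "payload": {
  "commands": [
    [65,60,-2.2,-2.2,0,0,0],
    [65,110,-2.2,-2.2,0,0,0],
    [65,140,-2.2,-2.2,0,0,0],
    [65,160,-2.2,-2.2,0,0,0],
    [65,171,-2.2,-2.2,0,0,0],
    [65,171,-2.2,-2.2,0,0,0],
    [65,171,-2.2,-2.2,0,0,0],
    [30,171,-2.2,-2.2,0,0,0],
    [30,171,-2.2,-2.2,0,0,0],
    [30,171,-2.2,-2.2,0,0,0],
    [30,171,-2.2,-2.2,0,0,0],
    [30,171,-2.2,-2.2,0,0,0],
    [30,171,-2.2,-2.2,0,0,0]
  ]
}}

```text
clock: 12.4
tcp_pos: [0.4343, -0.1331, 0.0208]
orientation: [-0.0, 1.568, 0.0]
contact_force: [0.1, 0.5, 6.9]
grip_width: 0.0384
```

>>> {"api": "apply_moves", "payload": {
  "commands": [
    [30,-40,0,0,0,0,0],
    [30,-70,0,0,0,0,0],
    [30,-70,-2,40,0,0,0],
    [30,-70,-4,85,0,0,0],
    [30,-70,-5,125,0,0,0],
    [30,-70,-5,143,0,0,0],
    [30,-70,-5,143,0,0,0],
    [30,-70,-5,143,0,0,0],
    [30,-70,-5,143,0,0,0],
    [30,-70,-5,143,0,0,0],
    [30,-70,-5,143,0,0,0]
  ]
}}

```text
clock: 13.5
tcp_pos: [0.5755, -0.1381, 0.0897]
orientation: [0.001, 1.571, -0.0]
contact_force: [0.7, 0.3, -0.6]
grip_width: 0.0389
```

```bash
cat >> h.py <<'E'
def circ(w):
    A=np.c_[2*w,np.ones(len(w))]; s=np.linalg.lstsq(A,(w**2).sum(1),rcond=None)[0]; return s[:2],np.sqrt(s[2]+s[:2]@s[:2])
E
python3 - <<'E'
from h import *
f=grab("wrist");f=grab("wrist");save(f,"h_w.png",2.4,(200,140,440,390)); o=f["obs"];print(o["tcp_pos"],o["grip_width"],yaw_now(),o["contact_force"])
meas(f,"pot_round_small",.118,(.577,-.138),.03)
m,q=meas(f,"saucer_round_small",.010,(.577,-.14),.05)
w=q[3]; print(w.min(0),w.max(0),circ(w[w[:,0]<w[:,0].min()+.012]))
E
```

```text
[ 0.5757453  -0.13808757  0.08966216] 0.03857711735778222 -0.016584627692209065 [-0.30972442 -0.49265641 -1.38876877]
pot_round_small wrist none
saucer_round_small wrist 0.74 rect [ 571.3 -138.2] [46.2 35.7] 89.0
[ 0.55352124 -0.16151801] [ 0.58953645 -0.11525135] (array([ 0.57629655, -0.13840246]), np.float64(0.022366920270713943))
```

View pics/h_w.png

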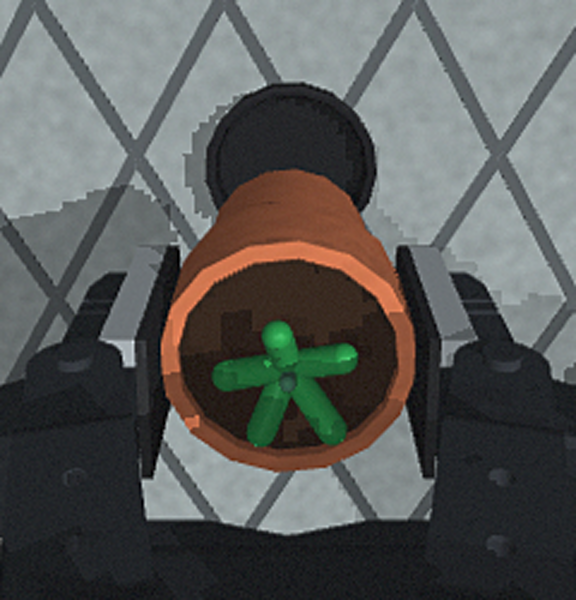

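>>> {"api": "apply_moves", "payload": {
  "commands": [
    [30,30,0,2.5,0,0,0],
    [30,50,0,2.5,0,0,0],
    [30,60,0,2.5,0,0,0],
    [30,64.5,0,2.5,0,0,0],
    [30,65,0,2.5,0,0,0],
    [30,65,0,2.5,0,0,0],
    [45,65,0,2.5,0,0,0],
    [60,65,0,2.5,0,0,0],
    [75,65,0,2.5,0,0,0],
    [75,65,0,2.5,0,0,0],
    [75,40,0,2.5,0,0,0],
    [75,0,0,2.5,0,0,0],
    [75,-50,0,2.5,0,0,0],
    [75,-90,0,2.5,0,0,0],
    [75,-90,0,2.5,0,0,0]
  ]
}}

```text
clock: 15.2
tcp_pos: [0.5824, -0.1393, 0.1856]
orientation: [-0.0, 1.56, -0.001]
contact_force: [0.2, 0.5, -0.3]
grip_width: 0.0753
```

```bash
python3 - <<'E'
from h import *
f=grab("wrist");f=grab("wrist");save(f,"i_w.png",1.2); o=f["obs"];print(o["tcp_pos"],o["grip_width"],yaw_now(),o["contact_force"])
meas(f,"pot_round_small",.052,(.577,-.138),.03)
meas(f,"saucer_round_small",.010,(.577,-.14),.05)
meas(f,"saucer_oblong",.009,(.434,-.03),.04)
f=grab("top");meas(f,"saucer_oblong",.009,(.434,-.03),.04)
g=grab("scene");save(g,"i_s.png",3,(220,190,400,330))
E
```

```text
[ 0.58070048 -0.13854879  0.1825999 ] 0.07499328319674604 0.008161418347255775 [ 0.02314131 -0.36594805 -0.09037594]
pot_round_small wrist 0.97 rect [ 576.9 -139.3] [39.3 39.8] 45.0
saucer_round_small wrist 0.83 rect [ 567.8 -137.7] [46.1 27.5] 85.3
saucer_oblong wrist 0.77 rect [448.  -22.2] [52.7 49.1] 29.3
saucer_oblong top 0.54 rect [460.5 -10.8] [21.7 43.2] 33.3
```

View pics/i_w.png

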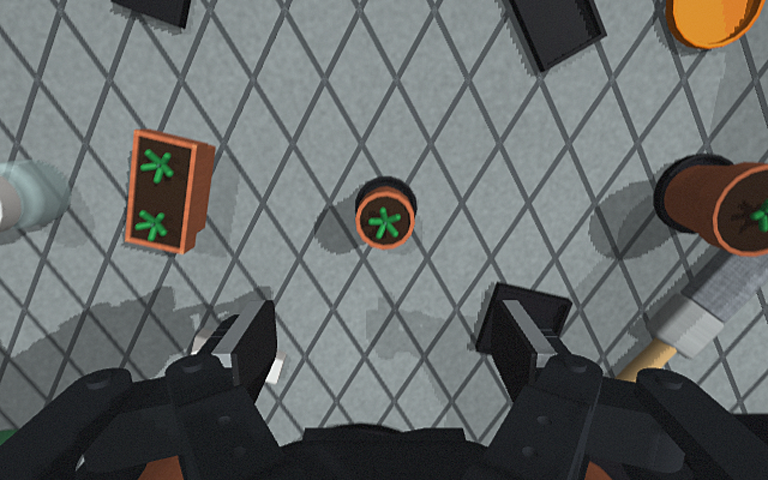

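View pics/i_s.png

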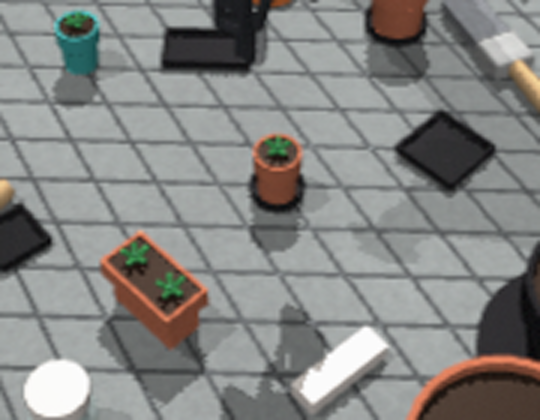

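```bash
python3 - <<'E'
from h import *
plan((.556,-.288,.19,-14.1))
E
```

```text
row [-11.8, -150.1, -22.1] [0.246, -0.0024, 0.0002] rows>= 4
```

>>> {"api": "apply_moves", "payload": {
  "commands": [
    [75,-12,-150,-22,0.246,0,0],
    [75,-12,-150,-22,0.246,0,0],
    [75,-12,-150,-22,0.246,0,0],
    [75,-12,-150,-22,0.246,0,0],
    [75,-12,-150,-22,0.246,0,0],
    [75,-12,-150,-22,0.246,0,0],
    [75,-12,-150,-22,0.246,0,0],
    [75,-12,-150,-22,0.246,0,0],
    [75,-12,-150,-22,0.246,0,0]
  ]
}}

```text
clock: 16.5
tcp_pos: [0.5572, -0.2869, 0.1914]
orientation: [0.192, 1.562, -0.191]
contact_force: [0.1, 0.2, -0.2]
grip_width: 0.0753
```

```bash
python3 - <<'E'
from h import *
f=grab("wrist");f=grab("wrist");save(f,"j_w.png",1.2); o=f["obs"];print(o["tcp_pos"],o["grip_width"],yaw_now(),o["contact_force"])
m,q=meas(f,"pot_oblong",.048,(.557,-.287),.04)
hsv=cv2.cvtColor(f["pixels"],cv2.COLOR_RGB2HSV)
g=grab("top");meas(g,"pot_oblong",.048,(.557,-.287),.04);meas(g,"saucer_oblong",.009,(.434,-.03),.04)
plan((.556,-.288,.021,-14.1))
E
```

```text
[ 0.55709516 -0.28720962  0.19146895] 0.0748873384535538 -14.043959409082074 [-0.0507429  -0.26578656  1.02715767]
pot_oblong wrist 0.69 rect [ 560.6 -288.3] [39.8 77.2] 76.1
pot_oblong top none
saucer_oblong top 0.83 rect [433.6 -26.7] [83.8 46.7] 26.9
row [170.6, -0.2, -0.8] [0.0002, 0.0001, 0.0] rows>= 4
```

View pics/j_w.png

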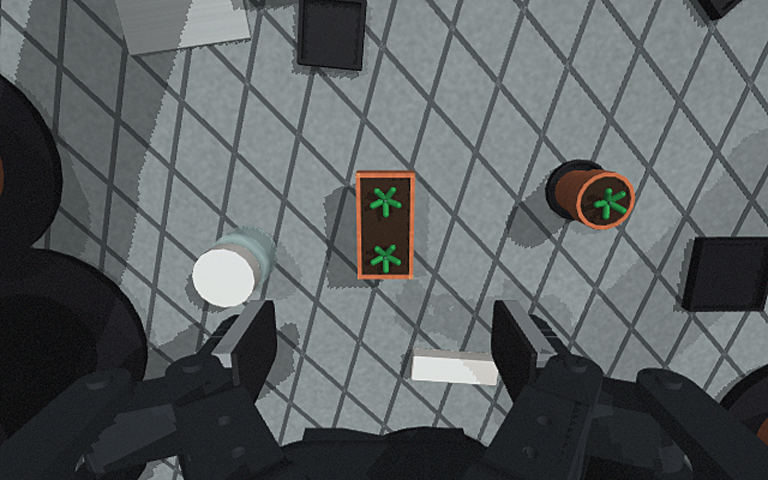

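>>> {"api": "apply_moves", "payload": {
  "commands": [
    [65,60,0,3,0,0,0],
    [65,110,0,3,0,0,0],
    [65,140,0,3,0,0,0],
    [65,160,0,3,0,0,0],
    [65,171,0,3,0,0,0],
    [65,171,0,3,0,0,0],
    [65,171,0,3,0,0,0],
    [30,171,0,3,0,0,0],
    [30,171,0,3,0,0,0],
    [30,171,0,3,0,0,0],
    [30,171,0,3,0,0,0],
    [30,171,0,3,0,0,0],
    [30,171,0,3,0,0,0]
  ]
}}

```text
clock: 18.1
tcp_pos: [0.5608, -0.2892, 0.0222]
orientation: [0.193, 1.559, -0.193]
contact_force: [-0.7, 0.4, 6.4]
grip_width: 0.039
```

```bash
python3 - <<'E'
from h import *
o=r.get_obs(); print(o["tcp_pos"],yaw_now())
plan((.5608,-.2892,.112,yaw_now()),(.435,-.0285,.112,29))
E
```

```text
[ 0.56084736 -0.28920606  0.02216021] -14.092957338073534
row [-89.8, -0.0, 0.2] [0.0, 0.0028, 0.0001] rows>= 2
row [-90.4, 222.2, -185.3] [-0.7521, 0.0026, 0.0011] rows>= 7
```

>>> {"api": "apply_moves", "payload": {
  "commands": [
    [30,-45,0,0,0,0,0],
    [30,-90,0,0,0,0,0],
    [30,-90,37,-31,-0.125,0.0026,0],
    [30,-90,74,-62,-0.25,0.0026,0],
    [30,-90,111,-93,-0.376,0.0026,0],
    [30,-90,148,-124,-0.5,0.0026,0],
    [30,-90,185,-154,-0.625,0.0026,0],
    [30,-90,222,-185,-0.752,0.0026,0],
    [30,-90,222,-185,-0.752,0.0026,0],
    [30,-90,222,-185,-0.752,0.0026,0],
    [30,-90,222,-185,-0.752,0.0026,0],
    [30,-90,222,-185,-0.752,0.0026,0],
    [30,-90,222,-185,-0.752,0.0026,0],
    [30,-90,222,-185,-0.752,0.0026,0]
  ]
}}

```text
clock: 19.5
tcp_pos: [0.4345, -0.0291, 0.1104]
orientation: [-0.395, 1.537, 0.396]
contact_force: [0.2, -0.2, -1.1]
grip_width: 0.0389
```

```bash
python3 - <<'E'
from h import *
f=grab("wrist");f=grab("wrist");save(f,"k_w.png",2.4,(180,110,460,390)); o=f["obs"];print(o["tcp_pos"],o["grip_width"],yaw_now(),o["contact_force"])
m,q=meas(f,"saucer_oblong",.010,(.434,-.03),.08)
meas(f,"pot_oblong",.138,(.434,-.03),.06)
E
```

```text
[ 0.4344648  -0.02891683  0.11040437] 0.038982785524557924 28.937057803799178 [-0.19752966  0.57820455 -1.49826743]
saucer_oblong wrist 0.78 rect [408.7 -42.3] [26.5 46.1] 27.6
pot_oblong wrist 0.86 rect [428.4 -33.7] [73.2 39.2] 28.9
```

View pics/k_w.png

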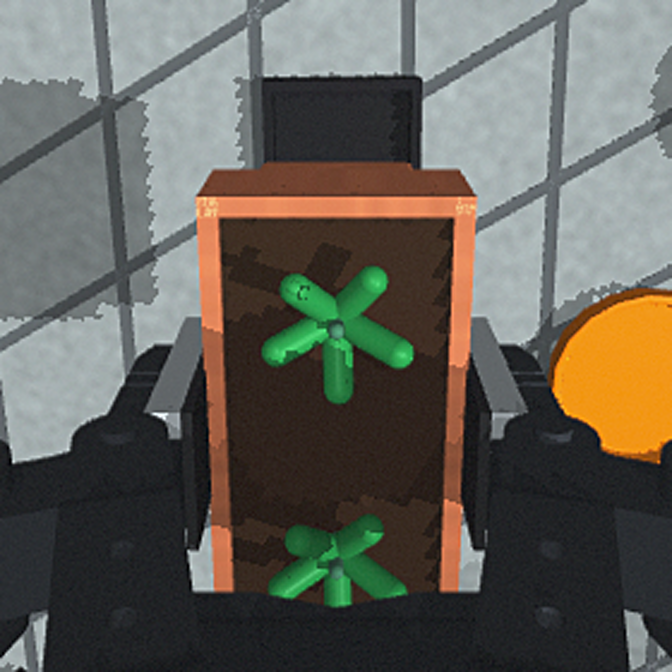

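```bash
python3 - <<'E'
from h import *
f=grab("wrist"); P=lambda u,v:(180+u/2.4,110+v/2.4)
o=f["obs"]; print(o["tcp_pos"]); ax=R.from_rotvec(o["orientation"]).as_matrix()
ty,tz=ax[:,1],ax[:,2]
def rel(p): d=p-o["tcp_pos"]; return np.array([d@ty,d@tz])*1000
a,b=at_z(f,P(262,77),.010),at_z(f,P(421,75),.010)
print("saucer corners yz",rel(a),rel(b),"centre", (rel(a)+rel(b))/2+[0,41], "ang",np.degrees(np.arctan2(*(rel(b)-rel(a))[::-1])))
a,b=at_z(f,P(196,197),.1362),at_z(f,P(478,197),.1362)
print("pot corners",rel(a),rel(b),"centre",(rel(a)+rel(b))/2+[0,38])
E
```

```text
[ 0.43432543 -0.02858823  0.11041716]
saucer corners yz [-22.05223484 -40.7675691 ] [ 23.1732891  -41.35225144] centre [ 0.56052713 -0.05991027] ang -0.7406871357468332
pot corners [-20.88229996 -38.31302542] [ 19.0597729  -38.32915435] centre [-0.91126353 -0.32108989]
```

>>> {"api": "apply_moves", "payload": {
  "commands": [
    [30,40,1,0.2,0,0,0],
    [30,65,1,0.2,0,0,0],
    [30,78,1,0.2,0,0,0],
    [30,83.5,1,0.2,0,0,0],
    [30,84.5,1,0.2,0,0,0],
    [30,84.5,1,0.2,0,0,0],
    [45,84.5,1,0.2,0,0,0],
    [60,84.5,1,0.2,0,0,0],
    [65,84.5,1,0.2,0,0,0],
    [65,84.5,1,0.2,0,0,0],
    [65,60,1,0.2,0,0,0],
    [65,20,1,0.2,0,0,0],
    [65,-30,1,0.2,0,0,0],
    [65,-75,1,0.2,0,0,0],
    [65,-75,1,0.2,0,0,0],
    [65,-75,1,0.2,0,0,0]
  ]
}}

```text
clock: 21.35
tcp_pos: [0.4348, -0.0272, 0.1865]
orientation: [-0.396, 1.534, 0.397]
contact_force: [-0.4, -0.6, -0.7]
grip_width: 0.0646
```

```bash
python3 - <<'E'
from h import *
f=grab("wrist");f=grab("wrist");save(f,"l_w.png",1.2); o=f["obs"];print(o["tcp_pos"],o["grip_width"],yaw_now(),o["contact_force"])
meas(f,"pot_oblong",.052,(.434,-.03),.06)
g=grab("scene");save(g,"l_s.png",2.4,(220,110,540,340))
for c in ("scene","top"):
    f=grab(c)
    for n,z in (("cover_grip",.09),("controller",0)):
        for d in pinpoint(n,c)[:2]: print(c,n,round(d["confidence"],2),at_z(f,pix(d["point"]),z).round(4))
E
```

```text
[ 0.4338094  -0.02726336  0.18529913] 0.06511982001155177 28.996039440059626 [-0.1350172  -0.08306076  0.14504579]
pot_oblong wrist 0.88 rect [433.4 -29.3] [76.7 39.9] 29.0
scene cover_grip 0.74 [0.5621 0.3144 0.09  ]
scene cover_grip 0.22 [0.588  0.2261 0.09  ]
scene controller 0.56 [0.5523 0.3372 0.    ]
top cover_grip 0.92 [0.557  0.3048 0.09  ]
top controller 0.59 [0.5517 0.345  0.    ]
```

View pics/l_w.png

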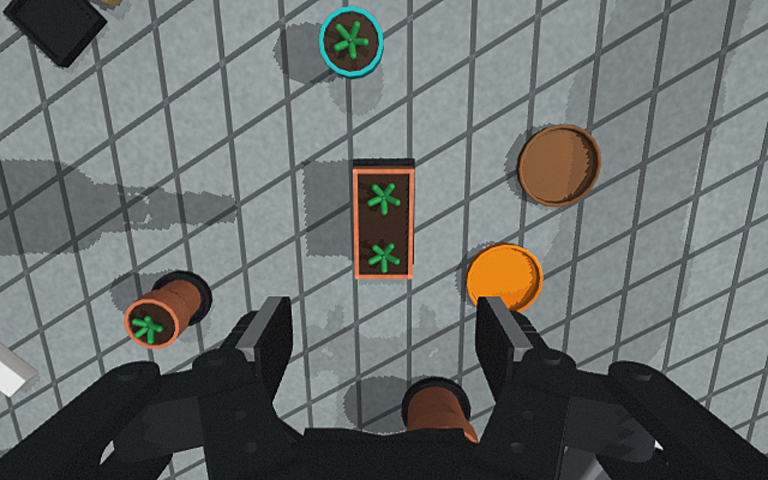

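View pics/l_s.png

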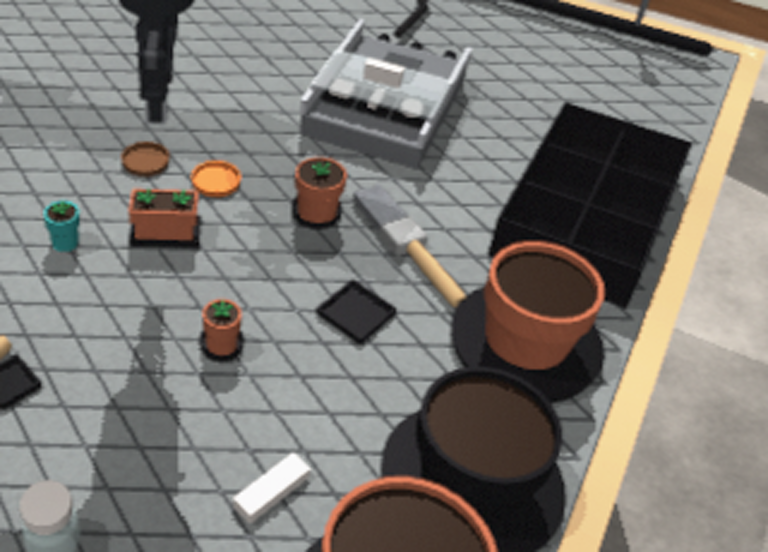

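```bash
python3 - <<'E'
from h import *
plan((.555,.305,.25,5.5))
E
```

```text
row [-65.6, 232.2, 266.8] [0.4099, -0.0036, -0.0005] rows>= 8
```

>>> {"api": "apply_moves", "payload": {
  "commands": [
    [65,-66,60,60,0.1,-0.0036,0],
    [65,-66,232,267,0.41,-0.0036,0],
    [65,-66,232,267,0.41,-0.0036,0],
    [65,-66,232,267,0.41,-0.0036,0],
    [65,-66,232,267,0.41,-0.0036,0],
    [65,-66,232,267,0.41,-0.0036,0],
    [65,-66,232,267,0.41,-0.0036,0],
    [65,-66,232,267,0.41,-0.0036,0],
    [65,-66,232,267,0.41,-0.0036,0],
    [65,-66,232,267,0.41,-0.0036,0],
    [65,-66,232,267,0.41,-0.0036,0],
    [65,-66,232,267,0.41,-0.0036,0],
    [65,-66,232,267,0.41,-0.0036,0],
    [65,-66,232,267,0.41,-0.0036,0]
  ]
}}

```text
clock: 23.25
tcp_pos: [0.5555, 0.3043, 0.2513]
orientation: [-0.074, 1.568, 0.075]
contact_force: [0.3, 0.3, 0.2]
grip_width: 0.0652
```

```bash
python3 - <<'E'
from h import *
f=grab("wrist");f=grab("wrist");save(f,"m_w.png",1.2); o=f["obs"];print(o["tcp_pos"],o["grip_width"],yaw_now(),o["contact_force"])
for n,z in (("cover_grip",.09),("controller",0),("key_bar_top",.054),("key_square_top",.054),("key_round_top",.054)):
    for d in pinpoint(n,"wrist")[:2]: print(n,round(d["confidence"],2),pix(d["point"]).round(1),at_z(f,pix(d["point"]),z).round(4))
    c=[d for d in cut_out(n,"wrist")[:1]]
    if c: print("   cut",round(c[0]["confidence"],2),outline(f,c[0]["pixels"],.036 if n=="controller" else z)[:3])
E
```

```text
[0.5554859  0.30454771 0.25128184] 0.06488443571820716 5.476366139762229 [0.6793533  0.11660253 0.4894907 ]
cover_grip 0.83 [326.4 178.4] [0.5536 0.3092 0.09  ]
   cut 0.93 (array([548.33312988, 306.26028442]), (151.57675170898438, 85.99948120117188), 5.214627265930176)
controller 0.59 [350.4 162.3] [0.5522 0.338  0.    ]
   cut 0.88 (array([555.37652588, 350.68505859]), (178.75584411621094, 249.37127685546875), 4.993406295776367)
   cut 0.57 (array([456.31735229,  21.63361359]), (42.14112091064453, 45.64404296875), 29.24095344543457)
   cut 0.49 (array([661.60150146, 124.6979599 ]), (39.562374114990234, 169.30934143066406), 54.98167419433594)
key_round_top 0.19 [ 38.5 239. ] [0.6535 0.0215 0.054 ]
   cut 0.73 (array([555.4934082 , 307.49673462]), (169.77749633789062, 96.52320098876953), 4.847017288208008)
```

View pics/m_w.png

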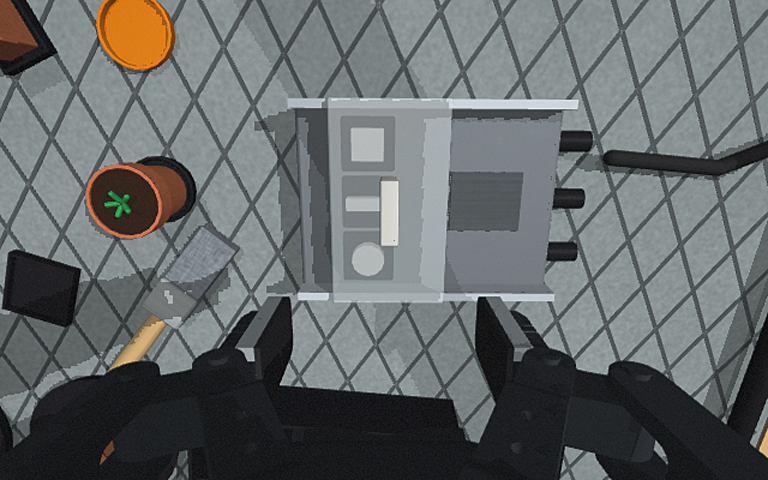

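```bash
python3 - <<'E'
from h import *
f=grab("wrist"); o=f["obs"]; print(o["tcp_pos"])
Y=np.radians(5.1); ex=np.array([np.cos(Y),np.sin(Y)]); ey=np.array([-np.sin(Y),np.cos(Y)])
def q(n,u,v,z):
    p=at_z(f,(u/1.2,v/1.2),z); print(n,p.round(4),"ctrl",(p[:2]@ex).round(4),(p[:2]@ey).round(4))
q("fin TL",381,180,.09);q("fin TR",397,180,.09);q("fin BL",381,245,.09);q("fin BR",398,245,.09)
q("sq",367,145,.054);q("bar L",346,204,.054);q("round",367,259,.054)
q("cover L top",329,98,.064);q("cover R top",452,103,.064);q("cover L bot",332,301,.064);q("cover R bot",445,301,.064)
q("rail TL",288,100,.058);q("rail TR",578,101,.058);q("rail BL",299,297,.058);q("rail BR",553,297,.058)
save(f,"n_w.png",4,(230,70,420,210))
E
```

```text
[0.55547471 0.30498245 0.25105379]
fin TL [0.5295 0.2995 0.09  ] ctrl 0.554 0.2512
fin TR [0.5284 0.3109 0.09  ] ctrl 0.5539 0.2627
fin BL [0.5778 0.3041 0.09  ] ctrl 0.6025 0.2515
fin BR [0.5766 0.3167 0.09  ] ctrl 0.6025 0.2642
sq [0.5082 0.2863 0.054 ] ctrl 0.5317 0.24
bar L [0.5566 0.2733 0.054 ] ctrl 0.5787 0.2227
round [0.6019 0.2943 0.054 ] ctrl 0.6257 0.2397
cover L top [0.4765 0.2558 0.064 ] ctrl 0.4973 0.2124
cover R top [0.4712 0.3466 0.064 ] ctrl 0.5002 0.3034
cover L bot [0.6385 0.2683 0.064 ] ctrl 0.6598 0.2105
cover R bot [0.6293 0.363  0.064 ] ctrl 0.6591 0.3056
rail TL [0.4807 0.2244 0.058 ] ctrl 0.4987 0.1808
rail TR [0.4604 0.4418 0.058 ] ctrl 0.4978 0.3991
rail BL [0.6403 0.2394 0.058 ] ctrl 0.659 0.1816
rail BR [0.6194 0.4557 0.058 ] ctrl 0.6574 0.3988
```

View pics/n_w.png

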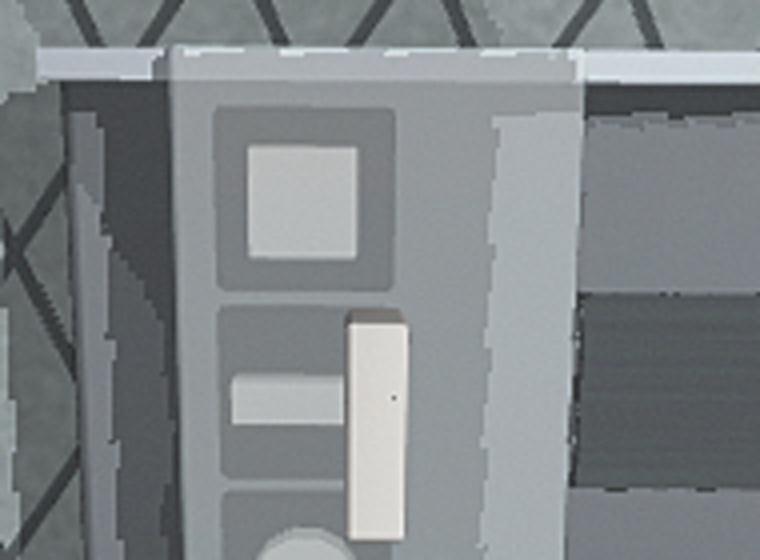

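```bash
python3 - <<'E'
from h import *
plan((.553,.3077,.12,5.1),(.553,.3077,.070,5.1))
E
```

```text
row [131.1, 2.8, -2.3] [0.0071, 0.001, -0.0006] rows>= 3
row [181.1, 2.8, -2.4] [0.0071, 0.001, -0.0006] rows>= 4
```

>>> {"api": "apply_moves", "payload": {
  "commands": [
    [45,60,2.8,-2.3,0.007,0,0],
    [45,110,2.8,-2.3,0.007,0,0],
    [45,140,2.8,-2.3,0.007,0,0],
    [45,160,2.8,-2.3,0.007,0,0],
    [45,172,2.8,-2.3,0.007,0,0],
    [45,180,2.8,-2.3,0.007,0,0],
    [45,180,2.8,-2.3,0.007,0,0],
    [45,180,2.8,-2.3,0.007,0,0]
  ]
}}

```text
clock: 24.7
tcp_pos: [0.5539, 0.3081, 0.0723]
orientation: [-0.068, 1.567, 0.071]
contact_force: [0.0, -0.9, 0.1]
grip_width: 0.045
```

>>> {"api": "apply_moves", "payload": {
  "commands": [
    [5,0,0,0,0,0,0],
    [5,0,0,0,0,0,0],
    [5,0,0,0,0,0,0],
    [5,0,0,0,0,0,0],
    [5,0,0,0,0,0,0],
    [5,0,0,0,0,0,0]
  ],
  "force": 25
}}

```text
clock: 25.3
tcp_pos: [0.5537, 0.308, 0.0722]
orientation: [-0.069, 1.567, 0.071]
contact_force: [-1.0, 0.2, 6.6]
grip_width: 0.0133
```

>>> {"api": "apply_moves", "payload": {
  "commands": [
    [5,0,15,0,0,0,0],
    [5,0,35,0,0,0,0],
    [5,0,55,0,0,0,0],
    [5,0,70,0,0,0,0],
    [5,0,78,0,0,0,0],
    [5,0,78,0,0,0,0],
    [5,0,80,0,0,0,0],
    [5,0,82,0,0,0,0],
    [5,0,82,0,0,0,0]
  ]
}}

```text
clock: 26.2
tcp_pos: [0.5463, 0.3895, 0.0722]
orientation: [-0.069, 1.568, 0.071]
contact_force: [-1.2, -0.1, 7.0]
grip_width: 0.0133
```

>>> {"api": "apply_moves", "payload": {
  "commands": [
    [5,0,1.5,0,0,0,0],
    [5,0,3,0,0,0,0],
    [5,0,4,0,0,0,0],
    [5,0,4,0,0,0,0]
  ]
}}

```text
clock: 26.6
tcp_pos: [0.5461, 0.391, 0.0722]
orientation: [-0.07, 1.569, 0.067]
contact_force: [-2.3, -5.8, 9.6]
grip_width: 0.0135
```

>>> {"api": "apply_moves", "payload": {
  "commands": [
    [5,0,-2.5,0,0,0,0],
    [40,0,-2.5,0,0,0,0],
    [40,0,-2.5,0,0,0,0],
    [40,0,-2.5,0,0,0,0],
    [40,-30,-2.5,0,0,0,0],
    [40,-60,-2.5,0,0,0,0],
    [0,-60,-40,0,0,0,0],
    [0,-60,-80,0,0,0,0],
    [0,-60,-100,0,0,0,0],
    [0,-60,-102.5,0,0,0,0],
    [0,-60,-102.5,0,0,0,0],
    [0,-60,-102.5,0,0,0,0]
  ]
}}

```text
clock: 27.8
tcp_pos: [0.554, 0.2934, 0.1309]
orientation: [-0.07, 1.569, 0.073]
contact_force: [-0.2, 0.6, 0.7]
grip_width: 0.0
```

```bash
python3 - <<'E'
from h import *
f=grab("wrist");f=grab("wrist");save(f,"o_w.png",1.2); o=f["obs"];print(o["tcp_pos"],o["grip_width"],yaw_now(),o["contact_force"])
g=grab("top");save(g,"o_t.png",5,(140,140,260,240))
plan((.5547,.2910,.075,5.1))
E
```

```text
[0.55389888 0.29354353 0.13087835] -0.0001920058795489298 5.251133815492874 [-0.54317893 -0.05564915  0.06357506]
row [55.8, -2.1, 0.5] [0.0023, 0.0007, -0.0013] rows>= 2
```

View pics/o_w.png

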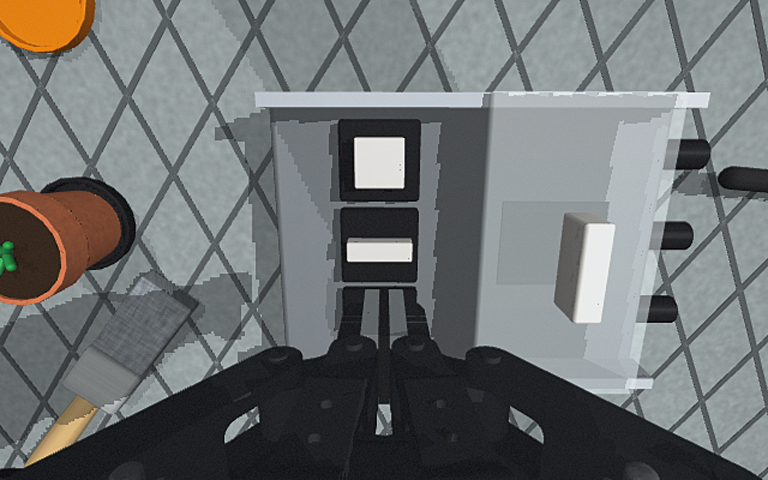

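View pics/o_t.png

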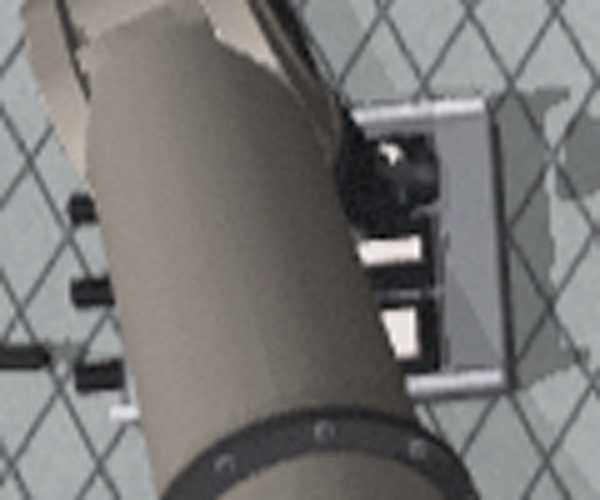

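```bash
python3 - <<'E'
from h import *
f=grab("wrist"); 
for n,p in (("bar",(379.5,253)),("sq",(381,164))): print(n,at_z(f,(p[0]/1.2,p[1]/1.2),.054).round(4))
print(cut_out("key_bar","wrist")[:1] and [ (round(d["confidence"],2),outline(f,d["pixels"],.054)[:3]) for d in cut_out("key_bar","wrist")[:1]])
print([ (round(d["confidence"],2),outline(f,d["pixels"],.054)[:3]) for d in cut_out("key_square","wrist")[:1]])
print([(d["confidence"],at_z(f,pix(d["point"]),.054)) for n in("key_bar_top","key_square_top") for d in pinpoint(n,"wrist")[:1]])
E
```

```text
bar [0.5558 0.2898 0.054 ]
sq [0.5082 0.2864 0.054 ]
[(0.64, (array([553.3104248 , 290.14956665]), (14.166942596435547, 36.37743377685547), 3.985588312149048))]
[(0.77, (array([507.43640137, 285.94924927]), (25.448396682739258, 26.092884063720703), 5.25313138961792))]
[(0.57, array([0.55521029, 0.28877485, 0.054     ])), (0.79, array([0.50841375, 0.2850367 , 0.054     ]))]
```

>>> {"api": "apply_moves", "payload": {
  "commands": [
    [0,40,-3.6,0.8,0,0,0],
    [0,65,-3.6,0.8,0,0,0],
    [0,72,-3.6,0.8,0,0,0],
    [0,78,-3.6,0.8,0,0,0],
    [0,82,-3.6,0.8,0,0,0],
    [0,84,-3.6,0.8,0,0,0],
    [0,84,-3.6,0.8,0,0,0]
  ]
}}

```text
clock: 28.95
tcp_pos: [0.556, 0.2879, 0.0483]
orientation: [-0.069, 1.568, 0.071]
contact_force: [-1.8, -1.7, 5.6]
grip_width: 0.0
```

>>> {"api": "apply_moves", "payload": {
  "commands": [
    [0,2,0,0,0,0,0],
    [0,4,0,0,0,0,0],
    [0,4,0,0,0,0,0],
    [0,4,0,0,0,0,0]
  ]
}}

```text
clock: 29.35
tcp_pos: [0.5563, 0.288, 0.0476]
orientation: [-0.068, 1.568, 0.071]
contact_force: [-12.3, -5.1, 32.1]
grip_width: -0.0003
```

>>> {"api": "apply_moves", "payload": {
  "commands": [
    [0,-15,0,0,0,0,0],
    [0,-28,0,0,0,0,0],
    [0,-28,1,-25,0,0,0],
    [0,-28,2,-45,0,0,0],
    [0,-28,2,-48,0,0,0],
    [0,-28,2,-48,0,0,0],
    [0,-28,2,-48,0,0,0],
    [0,-28,2,-48,0,0,0]
  ]
}}

```text
clock: 30.15
tcp_pos: [0.5089, 0.2855, 0.0712]
orientation: [-0.069, 1.568, 0.07]
contact_force: [0.7, 0.5, -0.5]
grip_width: 0.0002
```

>>> {"api": "apply_moves", "payload": {
  "commands": [
    [0,12,0,0,0,0,0],
    [0,18,0,0,0,0,0],
    [0,22,0,0,0,0,0],
    [0,24,0,0,0,0,0],
    [0,26,0,0,0,0,0],
    [0,27,0,0,0,0,0],
    [0,27,0,0,0,0,0]
  ]
}}

```text
clock: 30.85
tcp_pos: [0.5081, 0.2853, 0.0475]
orientation: [-0.068, 1.569, 0.07]
contact_force: [-11.0, -7.2, 38.1]
grip_width: 0.0004
```

>>> {"api": "apply_moves", "payload": {
  "commands": [
    [0,-15,0,0,0,0,0],
    [0,-27,0,0,0,0,0],
    [0,-27,0,40,0,0,0],
    [0,-27,0,80,0,0,0],
    [0,-27,0,95,0,0,0],
    [0,-27,0,95,0,0,0],
    [0,-27,0,95,0,0,0],
    [0,-27,0,95,0,0,0],
    [0,-27,0,95,0,0,0]
  ]
}}

```text
clock: 31.75
tcp_pos: [0.6011, 0.2942, 0.071]
orientation: [-0.07, 1.57, 0.071]
contact_force: [0.1, 0.7, 0.1]
grip_width: -0.0001
```

>>> {"api": "apply_moves", "payload": {
  "commands": [
    [0,12,0,0,0,0,0],
    [0,18,0,0,0,0,0],
    [0,22,0,0,0,0,0],
    [0,24,0,0,0,0,0],
    [0,26,0,0,0,0,0],
    [0,26,0,0,0,0,0],
    [0,26,0,0,0,0,0]
  ]
}}

```text
clock: 32.45
tcp_pos: [0.6016, 0.294, 0.0478]
orientation: [-0.069, 1.57, 0.071]
contact_force: [-10.1, -2.7, 24.5]
grip_width: 0.0001
```

>>> {"api": "apply_moves", "payload": {
  "commands": [
    [0,-15,0,0,0,0,0],
    [0,-26,0,0,0,0,0],
    [0,-26,0,-25,0,0,0],
    [0,-26,0,-44,0,0,0],
    [0,-26,0,-47,0,0,0],
    [0,-26,0,-47,0,0,0],
    [0,-26,0,-47,0,0,0],
    [0,-26,0,-47,0,0,0]
  ]
}}

```text
clock: 33.25
tcp_pos: [0.5565, 0.2896, 0.0711]
orientation: [-0.069, 1.568, 0.07]
contact_force: [-0.0, 0.0, 0.5]
grip_width: 0.0003
```

>>> {"api": "apply_moves", "payload": {
  "commands": [
    [0,12,0,0,0,0,0],
    [0,18,0,0,0,0,0],
    [0,22,0,0,0,0,0],
    [0,24,0,0,0,0,0],
    [0,26,0,0,0,0,0],
    [0,26.5,0,0,0,0,0],
    [0,26.5,0,0,0,0,0]
  ]
}}

```text
clock: 33.95
tcp_pos: [0.5558, 0.2896, 0.0476]
orientation: [-0.068, 1.569, 0.07]
contact_force: [-8.7, -4.3, 30.2]
grip_width: -0.0001
```

>>> {"api": "apply_moves", "payload": {
  "commands": [
    [0,-40,0,0,0,0,0],
    [0,-85,0,0,0,0,0],
    [45,-85,0,0,0,0,0],
    [45,-85,40,0,0,0,0],
    [45,-85,80,0,0,0,0],
    [45,-85,101,-0.5,0,0,0],
    [45,-85,101,-0.5,0,0,0],
    [45,-85,101,-0.5,0,0,0],
    [45,-85,101,-0.5,0,0,0]
  ]
}}

```text
clock: 34.85
tcp_pos: [0.5466, 0.3879, 0.1291]
orientation: [-0.069, 1.569, 0.067]
contact_force: [0.8, 1.0, -0.2]
grip_width: 0.0449
```

```bash
python3 - <<'E'
from h import *
f=grab("wrist");f=grab("wrist");save(f,"p_w.png",1.2); o=f["obs"];print(o["tcp_pos"],o["grip_width"],yaw_now(),o["contact_force"])
print([(d["confidence"],at_z(f,pix(d["point"]),.09)) for n in("cover_grip",) for d in pinpoint(n,"wrist")[:1]])
plan((.5463,.3905,.072,5.1))
E
```

```text
[0.54669784 0.38791868 0.12934551] 0.04456216797408552 4.954012331159058 [ 0.19685899 -0.8943843   0.24346601]
[(0.72, array([0.5446986 , 0.39214552, 0.09      ]))]
row [57.6, 2.0, -0.2] [-0.0023, 0.001, 0.0001] rows>= 2
```

View pics/p_w.png

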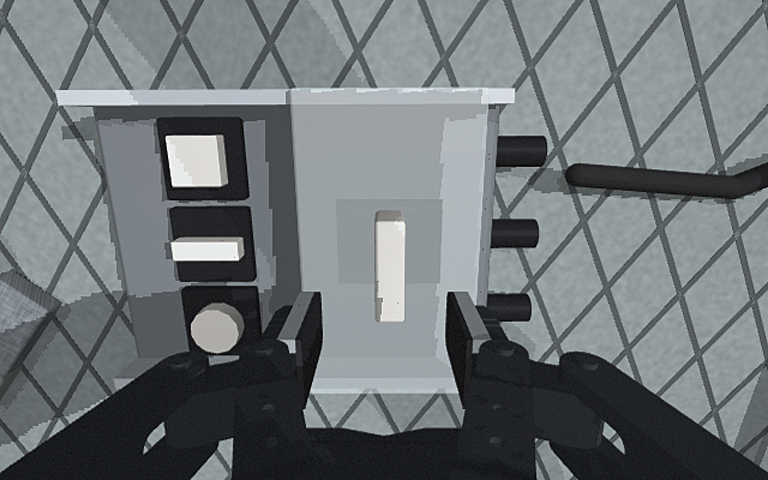

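>>> {"api": "apply_moves", "payload": {
  "commands": [
    [45,30,2,0,0,0,0],
    [45,48,2,0,0,0,0],
    [45,57,2,0,0,0,0],
    [45,57,2,0,0,0,0],
    [5,57,2,0,0,0,0],
    [5,57,2,0,0,0,0],
    [5,57,2,0,0,0,0],
    [5,57,2,0,0,0,0],
    [5,57,2,0,0,0,0],
    [5,57,2,0,0,0,0]
  ],
  "force": 25
}}

```text
clock: 36.0
tcp_pos: [0.5468, 0.3911, 0.074]
orientation: [-0.069, 1.568, 0.069]
contact_force: [-1.0, -4.9, 6.8]
grip_width: 0.0134
```

>>> {"api": "apply_moves", "payload": {
  "commands": [
    [5,0,-15,0,0,0,0],
    [5,0,-35,0,0,0,0],
    [5,0,-55,0,0,0,0],
    [5,0,-75,0,0,0,0],
    [5,0,-90,0,0,0,0],
    [5,0,-96,0,0,0,0],
    [5,0,-96,0,0,0,0],
    [5,0,-98,0,0,0,0],
    [5,0,-100,0,0,0,0],
    [5,0,-101.5,0,0,0,0],
    [5,0,-101.5,0,0,0,0]
  ]
}}

```text
clock: 37.1
tcp_pos: [0.5559, 0.2913, 0.074]
orientation: [-0.067, 1.566, 0.072]
contact_force: [0.4, 3.5, 5.6]
grip_width: 0.0131
```

>>> {"api": "apply_moves", "payload": {
  "commands": [
    [5,0,-1.5,0,0,0,0],
    [5,0,-3,0,0,0,0],
    [5,0,-3,0,0,0,0]
  ]
}}

```text
clock: 37.4
tcp_pos: [0.5559, 0.2912, 0.074]
orientation: [-0.066, 1.565, 0.076]
contact_force: [1.6, 10.3, 2.6]
grip_width: 0.0132
```

>>> {"api": "apply_moves", "payload": {
  "commands": [
    [5,0,1.5,0,0,0,0],
    [45,0,1.5,0,0,0,0],
    [45,0,1.5,0,0,0,0],
    [45,0,1.5,0,0,0,0],
    [45,-20,1.5,0,0,0,0],
    [45,-60,1.5,0,0,0,0],
    [45,-110,1.5,0,0,0,0],
    [45,-160,1.5,0,0,0,0],
    [45,-175,1.5,0,0,0,0],
    [45,-175,1.5,0,0,0,0],
    [45,-175,1.5,0,0,0,0]
  ]
}}

```text
clock: 38.5
tcp_pos: [0.5542, 0.2888, 0.2464]
orientation: [-0.07, 1.57, 0.069]
contact_force: [0.2, -0.3, -0.7]
grip_width: 0.0445
```

```bash
python3 - <<'E'
from h import *
f=grab("wrist");f=grab("wrist");save(f,"q_w.png",1.2); o=f["obs"];print(o["tcp_pos"],yaw_now())
print([(d["confidence"],at_z(f,pix(d["point"]),.09)) for n in("cover_grip",) for d in pinpoint(n,"wrist")[:1]])
g=grab("scene");save(g,"q_s.png",2.4,(220,110,540,340)); t=grab("top");save(t,"q_t.png",2.4,(140,120,470,290))
for n,xy,z in (("round_small",(.577,-.138),.052),("round_large",(.568,.098),.064),("oblong",(.434,-.03),.052)):
    meas(t,"pot_"+n,z,xy,.05)
E
```

```text
[0.55376883 0.28866313 0.24550921] 5.090253657150861
[(0.94, array([0.55442244, 0.29166009, 0.09      ]))]
pot_round_small top 0.71 rect [ 575.8 -137.4] [34.3 39.1] 44.6
pot_round_large top 0.79 rect [565.4  97.3] [57.9 56.4] 0.1
pot_oblong top 0.78 rect [431.7 -27.6] [77.5 39.7] 27.8
```

View pics/q_w.png

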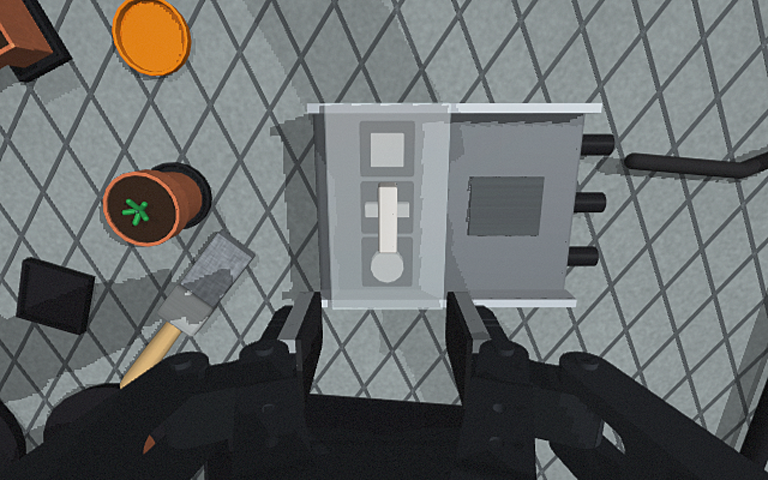

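View pics/q_s.png

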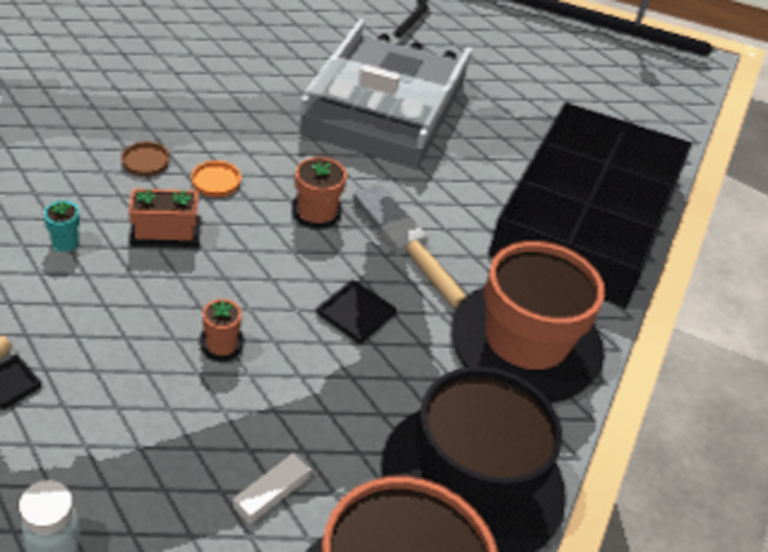

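View pics/q_t.png

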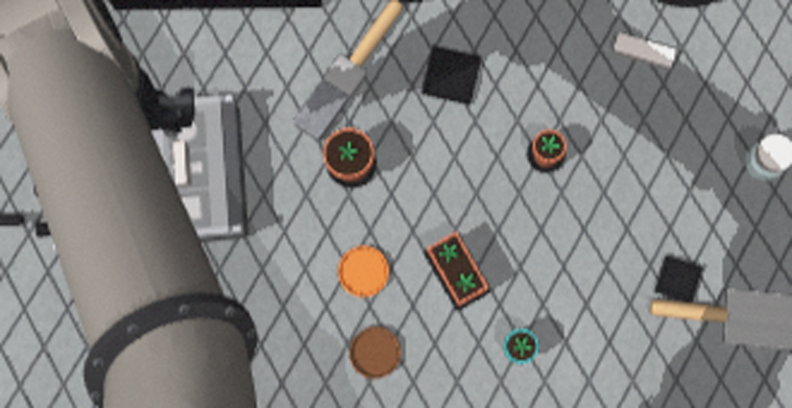

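```bash
python3 - <<'E'
from h import *
for c in("scene","top"):
    f=grab(c);save(f,"r_%s.png"%c,1.2)
    for n in("pot_square_small","pot_square_large"):
        print(c,n,[(round(d["confidence"],2),pix(d["point"]).round(0),d["pixels"].sum()) for d in cut_out(n,c)[:3]])
E
```

```text
scene pot_square_small [(0.35, array([188., 287.]), np.int64(1243))]
scene pot_square_large [(0.48, array([378., 150.]), np.int64(2633))]
top pot_square_small [(0.5, array([320., 228.]), np.int64(11))]
top pot_square_large []
```

View pics/r_top.png

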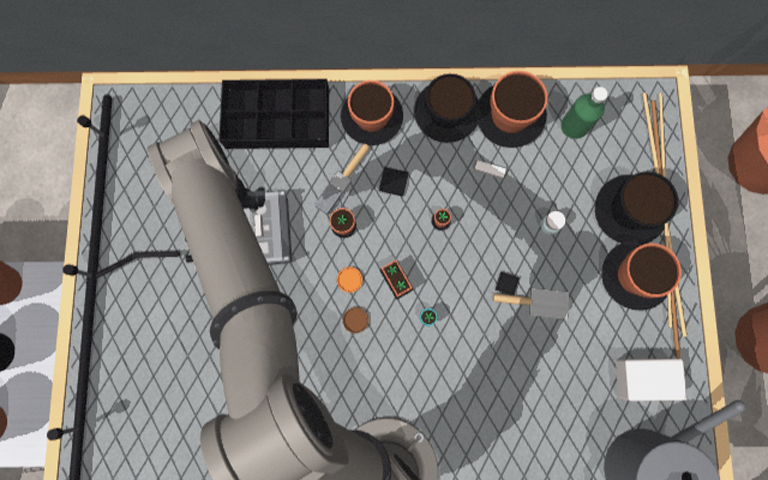

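View pics/r_scene.png

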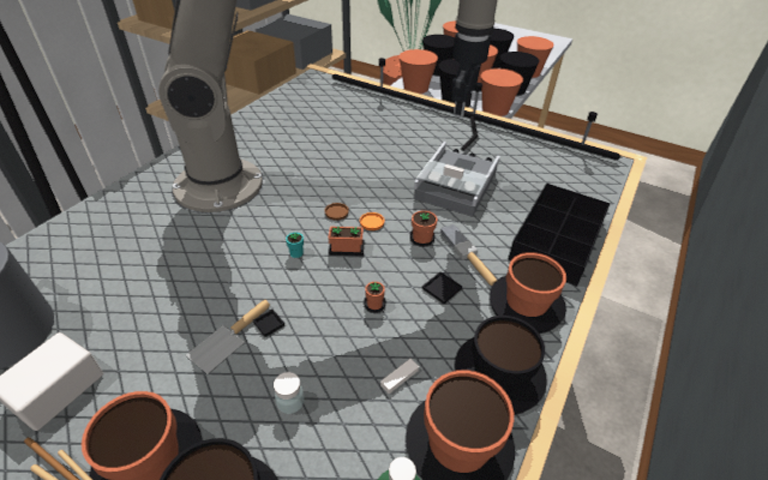

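```bash
python3 - <<'E'
from bench import r
print(r.hand_in(), r.get_obs()["clock"])
E
```

```text
the job is handed in; nothing more can be done
the job is handed in; nothing more can be done
```

The job is handed in: every pot on the bench is standing in its own saucer, and the mist controller is set with its cover shut again. The last clock reading I saw was about 38.5 s.

- **Pots:** Three pots were on the bench: the large round, the small round and the oblong. The last scene and top pictures show all three upright. After each placing, the wrist camera put the pot within about 2 mm of where I had measured its saucer.
- **Square pots:** No square pot shows in any picture. The networks gave only low-confidence reports of them, and none of those was a real pot.
- **Keys:** I opened the cover to its end stop, then pressed bar, square, round and bar again. Each went down to a tool height of about 47.6 mm (a fully pressed key is at 48 mm) with 24 to 38 N, well past the 5 N that holds a key down.
- **Cover:** I slid it back 100 mm until it stopped, where the push rose to 10 N. After I let go, the wrist camera still saw the grip at the shut position.
- **Left alone:** I did not touch the brush, jar, labels or spatula, or the look-alikes. The empty small square saucer was knocked aside during the run; it has no pot, so I left it there.

The peak of 38 N on the square key was on the fingertips, close to the 40 N limit for the arm and gripper body. I found no failed check, but the handed-in result came back without a verdict.

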